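# Load the thread spools into the label-reading case

## Task

Slip the pry blade into the slot under the green cover, lever the cover up with the blade (not with the fingers), and swing it open until it stands about upright. Take out the empty white core and stand it on the cork mat, then stand every thread spool from that mat upright on the floor of the case with its white label turned squarely to the reader bar at the back, and only then shut the cover fully. Leave the blade lying flat on its black mat, and leave the shoe, jar and brush alone.

Things in the scene. Friction and masses are not known exactly. Their poses are not given: they have to be found in the camera images.
- case: Grey label-reading case, fixed, 165 (x) x 330 (y) x 80 mm high; origin: centre of underside; front (-x) faces the robot, yaw within 0.15. Black floor at z 6, walls 5 thick, inside x -77 to +65, y +-160 mm. Reader bar with long red window inside along the back (+x) wall: x +65 to +77, top z 46, window facing -x. Three spools fit side by side at y -100, 0, +100 mm
- cover (a joint): angle of the green cover, rad: 0 shut on the case's rim, grows as the front edge rises, stop at 1.6 (past upright). Hinged on the case's back top edge. Plate 168 (hinge to front edge) x 330 x 8 mm, no handle; a yellow patch at its front edge marks the slot. Stiff friction hinge (0.35 N m): stays at whatever angle it is left; lifting the front edge takes about 4 N
- hinge (a point): point on the cover's hinge line, middle of the case's back top edge (case x +82.5, y 0, z 80 mm), which is also the underside of the cover; hinge line along the case's y
- cover_edge (a point): middle of the cover's front edge at half thickness; moves with the cover; 168 mm from the hinge line, 4 mm above the underside
- slot (a point): centre of the pry slot: a notch in the front wall right under the shut cover, 90 mm wide (along y) and 12 mm high (z 68 to 80 mm), on the outer face of the front wall; open straight through into the case; its top is the cover's underside, which overhangs the front wall by 3 mm
- reader_side (a point): a fixed reference point behind the case (case x +150, y 0, z 30 mm): seen from inside the case, the reader bar is towards it
- blade: pry blade, 160 g: orange handle 100 (x) x 18 (y) x 26 (z) mm, and steel blade 30 wide, 3 thick, that leaves the handle's +x end (x +50) at mid-height and ends at x +135. Origin: centre of the handle's underside; x points to the tip; blade mid-plane at z 12.5 mm. Lies flat on the black mat, tip away from the robot; balance point about x +30 mm
- blade_tip (a point): middle of the blade's tip edge (blade x +135, y 0, z 12.5 mm)
- tool_mat: black rubber mat where the blade belongs, 240 (x) x 220 (y) x 4 mm, fixed; origin: centre of its underside. On the robot's left or right, changing from start to start
- spool_mat: cork mat where the spools wait, same size, fixed; origin: centre of its underside; on the other side from the black mat
- empty_core: bare white used-up spool core, no thread and no label: 52 mm rims, 58 mm high, 80 g (as solid as a full cylinder for a grip); stands upright inside the shut case at the start, anywhere along it. Origin: centre of its base
- shoe: finished black shoe standing on the bench behind the case, about 260 x 85 x 100 mm; origin: centre of its sole; leave alone
- polish_jar: jar of polish, 60 mm across, 60 mm high; origin: centre of its base; leave alone
- brush: shoe brush, 140 x 45 x 42 mm, bristles down; origin: centre of its underside; leave alone
- spool_red: thread spool wound with red thread, black rims, standing: cylinder 52 mm across, 58 mm high, 140 g; may be absent. Origin: centre of its base; z up. A white label with black bars is on its side at +x, and a white dash on top runs from the middle towards the label
- spool_blue: thread spool wound with blue thread, black rims, standing: cylinder 52 mm across, 58 mm high, 140 g; may be absent. Origin: centre of its base; z up. A white label with black bars is on its side at +x, and a white dash on top runs from the middle towards the label
- spool_green: thread spool wound with green thread, black rims, standing: cylinder 52 mm across, 58 mm high, 140 g; may be absent. Origin: centre of its base; z up. A white label with black bars is on its side at +x, and a white dash on top runs from the middle towards the label
- spool_yellow: thread spool wound with yellow thread, black rims, standing: cylinder 52 mm across, 58 mm high, 140 g; may be absent. Origin: centre of its base; z up. A white label with black bars is on its side at +x, and a white dash on top runs from the middle towards the label
Things that resemble listed ones, but are neither listed nor needed, are in the scene too. What is shaped like the spool_red but orange or purple is not meant.

How it is judged (in metres and radians):
On the way, in this order (a step that is already met when the one before it is completed fails the run):
1. the blade levers the cover up off the rim, with no finger on the cover (value of joint cover above 0.12 rad and contact force between blade and cover above 0.5 N and contact force between the fingers and cover below 0.5 N), for 0.1 s.
2. the cover is swung open, about upright (beyond 1.25 rad) (value of joint cover above 1.25 rad), for 0.2 s.
3. the empty core has been taken out and stands on the cork mat (x of empty_core in the frame of spool_mat between -0.12 and 0.12 m and y of empty_core in the frame of spool_mat between -0.11 and 0.11 m and z of empty_core in the frame of spool_mat below 0.012 m and angle between empty_core's own z axis and vertical below 0.1 rad and linear speed of empty_core below 0.02 m/s), for 0.2 s.
4. every present spool stands in the open case with its label to the reader (x of spool_red in the frame of case between -0.0775 and 0.07 m and y of spool_red in the frame of case between -0.16 and 0.16 m and z of each of spool_red, spool_blue, spool_green, spool_yellow in the frame of case below 0.012 m and angle between each of spool_red, spool_blue, spool_green, spool_yellow's own z axis and vertical below 0.1 rad and angle between the x axis of each of spool_red, spool_blue, spool_green, spool_yellow and the x axis of case, either way round below 0.3 rad and x of reader_side in the frame of spool_red above 0.03 m and x of spool_blue in the frame of case between -0.0775 and 0.07 m and y of spool_blue in the frame of case between -0.16 and 0.16 m and x of reader_side in the frame of spool_blue above 0.03 m and x of spool_green in the frame of case between -0.0775 and 0.07 m and y of spool_green in the frame of case between -0.16 and 0.16 m and x of reader_side in the frame of spool_green above 0.03 m and x of spool_yellow in the frame of case between -0.0775 and 0.07 m and y of spool_yellow in the frame of case between -0.16 and 0.16 m and x of reader_side in the frame of spool_yellow above 0.03 m and value of joint cover above 0.8 rad), for 0.2 s.
5. the cover is shut (value of joint cover below 0.05 rad), for 0.2 s.
At the end, for the whole second after the job is handed in: Every present spool stands upright (within 0.1 rad) on the case's floor, label facing the reader bar within 0.3 rad, at rest; the empty core stands upright over the cork mat; the cover is shut (under 0.05 rad); the blade lies flat and at rest with the middle of its handle over its black mat (all of step 3 and x of spool_red in the frame of case between -0.0775 and 0.07 m and y of spool_red in the frame of case between -0.16 and 0.16 m and z of each of spool_red, spool_blue, spool_green, spool_yellow in the frame of case below 0.012 m and angle between each of spool_red, spool_blue, spool_green, spool_yellow's own z axis and vertical below 0.1 rad and angle between the x axis of each of spool_red, spool_blue, spool_green, spool_yellow and the x axis of case, either way round below 0.3 rad and x of reader_side in the frame of spool_red above 0.03 m and x of spool_blue in the frame of case between -0.0775 and 0.07 m and y of spool_blue in the frame of case between -0.16 and 0.16 m and x of reader_side in the frame of spool_blue above 0.03 m and x of spool_green in the frame of case between -0.0775 and 0.07 m and y of spool_green in the frame of case between -0.16 and 0.16 m and x of reader_side in the frame of spool_green above 0.03 m and x of spool_yellow in the frame of case between -0.0775 and 0.07 m and y of spool_yellow in the frame of case between -0.16 and 0.16 m and x of reader_side in the frame of spool_yellow above 0.03 m and linear speed of each of spool_red, spool_blue, spool_green, spool_yellow, blade below 0.02 m/s and value of joint cover below 0.05 rad and x of blade in the frame of tool_mat between -0.12 and 0.12 m and y of blade in the frame of tool_mat between -0.11 and 0.11 m and z of blade in the frame of tool_mat below 0.012 m and angle between blade's own z axis and vertical below 0.15 rad); the robot touches nothing.
It fails at once if the shoe is disturbed (moved over 30 mm) (distance of shoe from where it was at the start of the episode above 0.03 m).
It fails at once if the polish jar is disturbed (moved over 30 mm) (distance of polish_jar from where it was at the start of the episode above 0.03 m).
It fails at once if the brush is disturbed (moved over 30 mm) (distance of brush from where it was at the start of the episode above 0.03 m).
Of spool_red, spool_blue, spool_green, spool_yellow only 2 to 3 are there at a start; the rules pass over those that are not, and their reading is None.
At some moment in a run one of spool_red, spool_blue, spool_green, spool_yellow may be knocked a few centimetres aside while the robot is not near it.
It also fails if it takes over 210 s, if anything falls off the work surface, if the arm or the gripper's body presses on something with over 40 N, if the wrist force passes 120 N, or if a joint passes its speed limit or range.

## Robot

A 6-joint arm with a two-finger parallel gripper is mounted at the origin on the work surface. World frame = base frame: x ahead of the robot, y to its left, z up, the work surface at z = 0. Lengths are in m, angles in degrees, forces in N, time in s.
With the tool pointing down it reaches from about 0.35 to 0.875 m from the base axis. Payload 4.2 kg.
Tool frame: the origin (TCP) lies at the very end of the fingers, on their centre line; the grasp point (between the pads) lies r.pinch_z behind it (r.pinch_z is the distance from the TCP to the grasp point, in m); y points along the fingers, z is the direction in which the jaws open and shut, and the axes are right-handed (so a half turn about y gives the same grasp; the last joint's range is limited). The gripper opens to 87 mm and grips with 3 to 60 N. Pads are 19 mm wide; open, the fingers measure 117 mm over their backs; the gripper's body (75 mm by 190 mm) begins 51 mm behind the grasp point.
Start: joints at [82.598, 22.042, 0.453, 0, -68.411, -14.817], TCP at [0.236, 0.579, 0.223] pointing down, gripper open.
Joint ranges: [-179.83, 179.83], [-69.29, 118.12], [-61.27, 80.66], [-181.25, 117.63], [-171.15, -9.14], [-177.46, 177.46]. Speed limits (degrees/s): [159.86, 159.86, 180, 180, 180, 180].

## Interface

Orientations are given as a 3x3 rotation matrix whose columns are the frame's x, y, z axes.
In Python, from station import sense, capture, camera_params, r gives the robot as it stands.
- The arm moves only by the tool move_arm, never from a script. Its argument "increments" is text: rows parted by semicolons, each of 7 numbers parted by spaces: the closure, from -1 (fully open) to 1 (shut), so that 0 is half open, then the shift along the tool's x, y, z in m, then the turn, a rotation vector about the tool's x, y, z in rad. In form: hand x y z wx wy wz; .... A call has 1 to 8 rows; each row is the pose to reach, as a shift and turn from the pose commanded when the call began, along the tool's axes at that moment; what a row does not reach only later rows make up. A row lasts 1/10 s, in which the tool goes at most 50 mm and 8.59 degrees, less where a joint would pass 70% of its speed; a pose out of reach is approached as far as the arm can. A call with a gripper value outside its range is refused whole. The fingers move at their own pace and stop on an object; the grip force is fixed at half the most. Time passes only in rows, so rows that repeat a pose let the fingers close. It gives the time, the measured TCP pose, the force and the opening at its end, in the units of the state.
- sense(): the state, without advancing time (a new reading comes with each control period).
- capture(name): name is "scene" or "side" or "wrist"; returns (picture, depth): 384x512x3 uint8, red, green, blue; 384x512 float32, m along the optical axis (not along the pixel's ray), 0 where there is no reading.
- camera_params(name): a dict with "fx", "fy", "cx", "cy" (pixels), "xyz" and "orientation" of the camera in the world. Camera axes: x right, y down, z forward; pixel columns grow to the right and rows downward; lengths in m; the calibration is good to about 2 mm. A picture is of the moment at which its call begins: read the wrist's pose just before it. camera_params takes no time and is no camera call; for the wrist camera it gives the pose at the moment of the call.
- r.finish_job(): hands the job in, once; it reports no verdict.
The state is a dict: "time_s": time; "joints": joint angles; "joint_velocities": joint speeds; "effort": joint torques, N m; "tcp_pos": TCP position; "ee_rot": TCP orientation; "wrist_force": force on the tool from outside, world axes, zero at the start; "moment": the same for the moment, N m; "gripper_width": opening from 0.0 (shut) to 1.0 (fully open).
Only numpy, scipy, OpenCV 4.12 (cv2) and the standard library are available. Lean on these libraries where they do the work, as an engineer would, in place of code of your own. Each camera call takes 0.05 s, during which the arm holds its last target.

## Working session

There is one attempt and no reset: what is moved stays moved. The work goes in short steps, Python scripts to look and compute and a tool call to move; the robot and the scene stay as the last step left them, time stands still between calls to the robot, and variables do not carry over. Pictures are saved under pics/ and viewed, and the job is handed in when it is done.

Besides the shell and the picture viewer there is one more tool, called as name(argument=value, ...) on one line, values as JSON. move_arm: Moves the arm, as the interface text tells. Its arguments: {"type":"object","properties":{"increments":{"type":"string"}},"required":["increments"]}

```bash
ls -la; mkdir -p pics
python3 - <<'E'
from station import sense,capture,camera_params,r
import cv2,numpy as np
print(sense()); print(r.pinch_z, [a for a in dir(r) if a[0]!='_'])
for n in("scene","side","wrist"):
    p=camera_params(n); print(n,p)
    im,d=capture(n); np.savez(f"{n}0.npz",im=im,d=d)
    cv2.imwrite(f"pics/{n}0.png",im[:,:,::-1])
E
```

```text
total 12
drwxr-xr-x  3 agent agent 4096 Dec  7 02:54 .
drwxr-xr-x 23 root  root  4096 Dec  7 02:54 ..
drwxr-xr-x  2 agent agent 4096 Dec  7 02:54 pics
{'time_s': 0.0, 'joints': array([ 8.25984695e+01,  2.20928314e+01,  3.80792688e-01, -2.88006306e-02,
       -6.84105591e+01, -1.48188505e+01]), 'joint_velocities': array([ 0.03531497, -0.0513153 , -0.03573391, -0.06394049,  0.0296729 ,
        0.03175944]), 'effort': array([ 3.21561811e-04, -3.90661597e+01,  1.87400222e+01,  4.21964318e+00,
        1.10594690e-02, -1.83961370e-04]), 'tcp_pos': array([0.23609034, 0.57805637, 0.22144519]), 'ee_rot': array([[-9.25666007e-01, -7.39145871e-04, -3.78340980e-01],
       [ 3.78341689e-01, -2.06165080e-03, -9.25663716e-01],
       [-9.58064709e-05, -9.99997602e-01,  2.18804977e-03]]), 'wrist_force': array([ 0.12783152, -0.0765726 ,  0.31302283]), 'moment': array([-0.00760681,  0.04011915,  0.03367474]), 'gripper_width': 0.9987393444760708}
0.0187 ['PlanningError', 'finish_job', 'pinch_z']
scene {'fx': 396.88280944581237, 'fy': 396.88280944581237, 'cx': 253.8810669390658, 'cy': 191.6511012402476
[... 162 characters left out ...]
3],
       [ 0.02177609, -0.79272777, -0.60918674]])}
side {'fx': 461.2610513688623, 'fy': 461.2610513688623, 'cx': 252.24303832616732, 'cy': 187.89165387134207, 'xyz': array([ 0.29258621, -0.73457831,  1.04292163]), 'orientation': array([[ 0.93832552, -0.26557146,  0.22139788],
       [-0.34572449, -0.72890481,  0.59090807],
       [ 0.00444966, -0.6310068 , -0.77576454]])}
wrist {'fx': 286.14692233479695, 'fy': 286.14692233479695, 'cx': 253.4753214276989, 'cy': 195.14203014446636, 'xyz': array([0.30252684, 0.55148451, 0.3841912 ]), 'orientation': array([[-0.37742298, -0.89236318, -0.24746687],
       [-0.92604045,  0.36398178,  0.09983157],
       [ 0.00098741,  0.26684306, -0.96373949]])}
```

View pics/scene0.png

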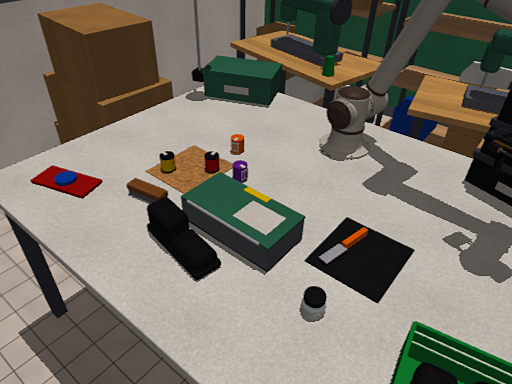

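View pics/side0.png

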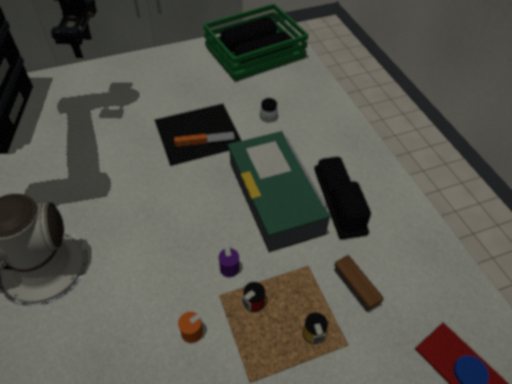

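View pics/wrist0.png

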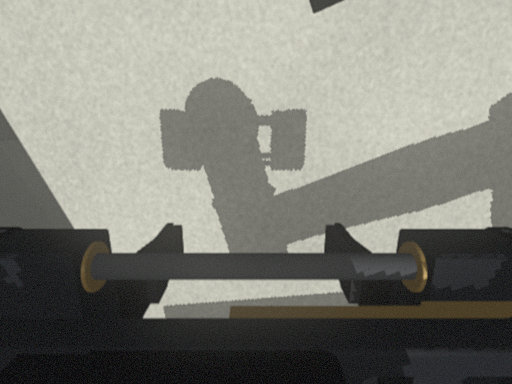

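Two spools on the cork mat: red and yellow. The purple and orange ones off it are decoys. Now I'll measure poses from depth.

```bash
cat > h.py <<'E'
import numpy as np,cv2
from station import sense,capture,camera_params,r
def cloud(n,d,p=None):
    p=p or camera_params(n); v,u=np.indices(d.shape)
    P=np.stack([(u-p['cx'])*d/p['fx'],(v-p['cy'])*d/p['fy'],d],-1)
    return P@p['orientation'].T+p['xyz']
def proj(n,X,p=None):
    p=p or camera_params(n); c=(np.asarray(X)-p['xyz'])@p['orientation']
    return np.stack([c[...,0]/c[...,2]*p['fx']+p['cx'],c[...,1]/c[...,2]*p['fy']+p['cy']],-1)
def hsv(im): return cv2.cvtColor(im,cv2.COLOR_RGB2HSV).astype(int)
E
python3 - <<'E'
from h import *
for n in("scene","side"):
    z=np.load(n+"0.npz"); im,d=z['im'],z['d']; P=cloud(n,d); H=hsv(im); h,s,v=H[...,0],H[...,1],H[...,2]
    ok=(d>0)&(np.hypot(P[...,0],P[...,1])<1.1)&(P[...,0]>0.1)
    def rep(name,m):
        m=m&ok
        if m.sum()<10: print(n,name,m.sum());return
        Q=P[m]; r_=cv2.minAreaRect((Q[:,:2]*1000).astype(np.float32))
        print(n,name,m.sum(),"med",Q.mean(0).round(4),"z",np.percentile(Q[:,2],[2,50,98]).round(4),"rect",np.round(r_[0],1),np.round(r_[1],1),round(r_[2],2))
    x,y,zz=P[...,0],P[...,1],P[...,2]
    print(n,"bench z",np.median(zz[ok&(zz<0.02)&(zz>-.02)]))
    box=(abs(y)<0.35)
    rep("covertop",(zz>0.08)&(zz<0.095)&box&(x>.35)&(x<.8)&((h>50)&(h<95)&(s>60)|((s<60)&(v>120))|((h>18)&(h<32)&(s>120))))
    rep("yellowpatch",(zz>0.08)&(zz<0.095)&(h>18)&(h<32)&(s>120)&(abs(y)<.3))
    rep("orangehandle",(h>3)&(h<18)&(s>170)&(v>120)&(y>0.1))
    rep("darkmat",(v<60)&(zz<0.012)&(zz>-.005)&(y>0.15)&(x>.3)&(x<.8))
    rep("cork",(h>5)&(h<22)&(s>60)&(zz<0.02)&(y<-0.1)&(x>.2))
    rep("redthread",((h<5)|(h>174))&(s>150)&(zz>0.004)&(zz<.07)&(y<-.1)&(y>-.45))
    rep("yelthread",((h>19)&(h<33))&(s>140)&(zz>0.004)&(zz<.07)&(y<-.1)&(y>-.55))
    for c,(a,b) in {"tops":(0.05,0.065)}.items():
        m=ok&(zz>a)&(zz<b)&(y<-.1)&(x>.25)&(x<.9)
        nn,lab,st,ce=cv2.connectedComponentsWithStats(m.astype(np.uint8))
        for i in range(1,nn):
            if st[i,4]>40: rep("top px%s"%ce[i].round(),lab==i)
E
for n in scene side; do :; done
python3 - <<'E'
import cv2,numpy as np
a=cv2.imread('pics/scene0.png')[140:280,100:420];b=cv2.imread('pics/side0.png')[220:384,170:360]
cv2.imwrite('pics/c1.png',cv2.resize(a,None,fx=2.5,fy=2.5,interpolation=2)[:, :800]);cv2.imwrite('pics/c2.png',cv2.resize(b,None,fx=3.5,fy=3.5,interpolation=2))
E
```

```text
scene bench z 0.0001348842337334233
scene covertop 4424 med [0.6436 0.0164 0.088 ] z [0.0846 0.088  0.0909] rect [638.2   1.4] [333.9 175.9] 89.02
scene yellowpatch 152 med [0.5658 0.0027 0.0887] z [0.0855 0.0887 0.0918] rect [580.1 -61. ] [ 46.5 221.2] 14.66
scene orangehandle 154 med [0.4729 0.2914 0.0292] z [0.0106 0.03   0.0326] rect [457.7 292.3] [ 22.7 128.3] 84.21
scene darkmat 4846 med [0.5345 0.3612 0.0042] z [0.0007 0.0042 0.0083] rect [575.4 432.2] [532.  374.6] 81.7
scene cork 1785 med [ 0.5232 -0.3494  0.004 ] z [-0.0003  0.0039  0.0084] rect [ 504.5 -484.7] [606.  745.3] 0.72
scene redthread 164 med [ 0.4794 -0.2656  0.0321] z [0.0078 0.032  0.0557] rect [ 575.3 -238.9] [559.8  62. ] 14.47
scene yelthread 168 med [ 0.5836 -0.3843  0.0313] z [0.0064 0.0312 0.0557] rect [ 581.5 -385.2] [26.5 49.2] 61.06
scene top px[237. 138.] 94 med [ 0.3134 -0.298   0.0573] z [0.0503 0.058  0.0611] rect [ 311.4 -299.8] [51.8 49.5] 50.78
scene top px[166. 156.] 132 med [ 0.5761 -0.3968  0.0602] z [0.0512 0.061  0.0645] rect [ 573.8 -400.1] [54.8 49.1] 49.57
scene top px[211. 156.] 132 me
[... 1211 characters left out ...]
d [ 0.7726 -0.171   0.0576] z [0.0502 0.0579 0.0649] rect [ 769.  -160.3] [ 52.8 108. ] 29.99
side top px[297. 232.] 198 med [ 0.6317 -0.1599  0.0576] z [0.0503 0.057  0.0647] rect [ 636.1 -160.5] [ 12.  164.4] 86.34
side top px[229. 257.] 336 med [ 0.4441 -0.1706  0.0597] z [0.0533 0.0599 0.0638] rect [ 444.2 -169.7] [50.2 51.1] 26.38
side top px[254. 292.] 301 med [ 0.4682 -0.281   0.0617] z [0.0512 0.063  0.0648] rect [ 468.5 -280. ] [54.3 51. ] 48.78
side top px[190. 322.] 446 med [ 0.3096 -0.2988  0.0594] z [0.0512 0.0596 0.0633] rect [ 309.6 -297.1] [52.  52.5] 19.51
side top px[316. 324.] 336 med [ 0.5709 -0.3998  0.062 ] z [0.0519 0.0628 0.0649] rect [ 572.3 -398.1] [54.1 51. ] 79.95
```

View pics/c1.png

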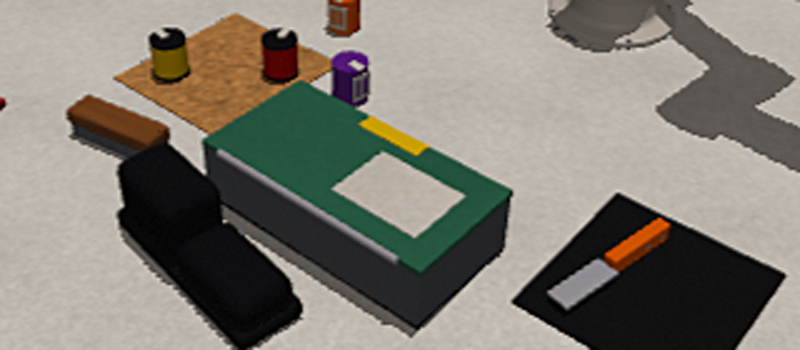

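View pics/c2.png

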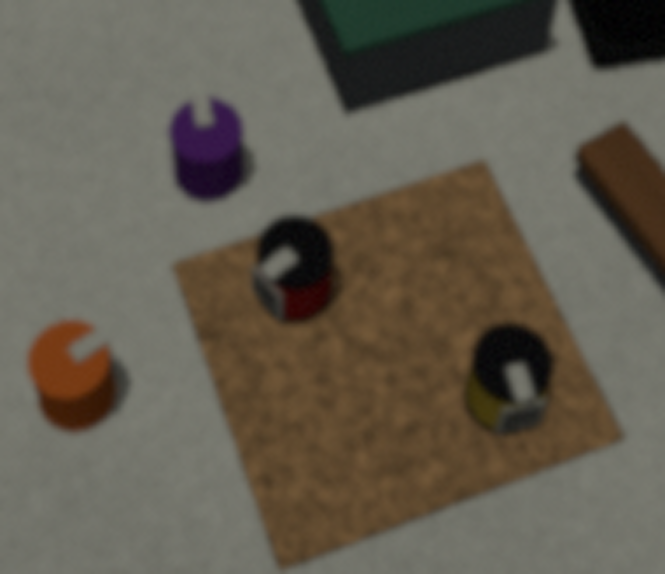

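Scene crop: yellow spool at full-image px (167,160), red (211,160), both black-rimmed and on cork. Side crop: red's dash points lower-left, yellow's points down. Next, precise rectangles by ray–plane intersection.

```bash
cat >> h.py <<'E'
def rayplane(n,uv,z,p=None):
    p=p or camera_params(n); uv=np.atleast_2d(uv).astype(float)
    d=np.stack([(uv[:,0]-p['cx'])/p['fx'],(uv[:,1]-p['cy'])/p['fy'],np.ones(len(uv))],-1)@p['orientation'].T
    return p['xyz']+d*((z-p['xyz'][2])/d[:,2])[:,None]
def maskrect(n,m,z,p=None):
    m=m.astype(np.uint8); nn,lab,st,ce=cv2.connectedComponentsWithStats(m)
    i=1+np.argmax(st[1:,4]); m=(lab==i).astype(np.uint8)
    c=max(cv2.findContours(m,cv2.RETR_EXTERNAL,cv2.CHAIN_APPROX_NONE)[0],key=cv2.contourArea)[:,0]
    X=rayplane(n,c,z,p)[:,:2]; rr=cv2.minAreaRect((X*1000).astype(np.float32))
    return rr,ce[i]
E
python3 - <<'E'
from h import *
for n in("scene","side"):
    z=np.load(n+"0.npz"); im,d=z['im'],z['d']; P=cloud(n,d); H=hsv(im); h,s,v=H[...,0],H[...,1],H[...,2]
    x,y,zz=P[...,0],P[...,1],P[...,2]; ok=(d>0)
    near=ok&(x>.2)&(x<.9)
    off=0 if n=="scene" else 0.0025
    def rep(name,m,zp):
        if n=="side": pass
        rr,c=maskrect(n,m,zp); print(n,name,c.round(),np.round(rr[0],1),np.round(rr[1],1),round(rr[2],2))
    cl=lambda m:cv2.morphologyEx(m.astype(np.uint8),cv2.MORPH_CLOSE,np.ones((5,5)))
    rep("cover",cl(near&(zz>.083+off)&(zz<.096)&(x>.5)&(x<.78)&(abs(y)<.22)),.088)
    rep("patch",near&(zz>.08)&(h>18)&(h<34)&(s>110)&(abs(y)<.12),.088)
    rep("handle",near&(h>3)&(h<18)&(s>150)&(v>100)&(y>.15)&(zz>.024),.030)
    rep("steel",near&(abs(h-105)<90)&(v>90)&(y>.2)&(y<.42)&(zz>.008)&(x>.48)&(x<.64)&(s<70),.018)
    rep("mat",cl(near&((v<70)&(y>.15)&(y<.48)&(x>.3)&(x<.75)&(zz<.012)|(y>.15)&(y<.48)&(x>.42)&(x<.66)&(zz>.010)&(zz<.04))),.004)
    rep("cork",cl(near&(h>5)&(h<22)&(s>60)&(zz<.014)&(zz>0)&(y<-.2)&(y>-.5)&(x>.35)&(x<.68)),.004)
    # dash
    for nm,c in(("red",(.469,-.281)),("yel",(.572,-.399))):
        q=near&(np.hypot(x-c[0],y-c[1])<.032)&(zz>.054)
        top=rayplane(n,np.argwhere(q)[:,::-1],.062)
        w=q&(v>110)&(s<70)
        print(n,nm,w.sum(),"top",((top.max(0)+top.min(0))/2).round(4),"dash",rayplane(n,np.argwhere(w)[:,::-1],.062).mean(0).round(4) if w.any() else None)
E
```

```text
scene cover [243. 209.] [641.3   3.1] [334.  177.8] 89.51
scene patch [257. 194.] [564.9   2.6] [90.2 24.6] 89.05
scene handle [354. 236.] [474.8 292.4] [ 19.9 100.7] 78.85
scene steel [332. 253.] [562.6 273.1] [29.7 84.5] 78.85
scene mat [361. 258.] [506.6 330.8] [240.7 218.1] 0.1
scene cork [188. 170.] [ 517.  -341.3] [219.9 241.2] 89.9
scene red 16 top [ 0.4741 -0.2776  0.062 ] dash [ 0.455  -0.2892  0.062 ]
scene yel 19 top [ 0.5757 -0.3955  0.062 ] dash [ 0.5749 -0.4165  0.062 ]
side cover [278. 182.] [638.9   4.4] [336.3 174.2] 89.41
side patch [251. 184.] [565.1   7. ] [94.1 27.4] 89.33
side handle [190. 137.] [470.1 292.5] [12.7 93.6] 79.11
side steel [220. 136.] [562.1 277.3] [14.8 71. ] 79.01
side mat [197. 134.] [505.1 331.8] [222.8 240. ] 89.7
side cork [280. 324.] [ 514.8 -342.1] [240.5 222.7] 0.08
side red 13 top [ 0.4679 -0.2792  0.062 ] dash [ 0.4554 -0.2831  0.062 ]
side yel 12 top [ 0.5725 -0.3989  0.062 ] dash [ 0.5706 -0.4119  0.062 ]
```

```bash
cat >> h.py <<'E'
from scipy.spatial.transform import Rotation as Rn
np.set_printoptions(suppress=True,precision=4)
def down(jaw_deg):
    "tool pointing down, tool z (jaw) at world yaw jaw_deg"
    a=np.deg2rad(jaw_deg); z=np.array([np.cos(a),np.sin(a),0]); y=np.array([0,0,-1.]); return np.stack([np.cross(y,z),y,z],1)
def inc(pos,R=None,s=None):
    s=s or sense(); R0=s['ee_rot']; R=R0 if R is None else R
    d=R0.T@(np.asarray(pos)-s['tcp_pos']); w=Rn.from_matrix(R0.T@R).as_rotvec()
    n=max(np.linalg.norm(d)/.05,np.rad2deg(np.linalg.norm(w))/8.59)
    print("inc",d.round(4),w.round(4),"rows>=%.1f"%n); return d,w
E
python3 - <<'E'
from h import *
inc([.505,.2863,.12],down(-101.2))
E
```

```text
inc [-0.3592  0.102   0.1683] [-0.0017 -0.1925  0.0001] rows>=8.2
```

move_arm(increments="-1 -0.359 0.102 0.168 0 -0.1925 0;-1 -0.359 0.102 0.168 0 -0.1925 0;-1 -0.359 0.102 0.168 0 -0.1925 0;-1 -0.359 0.102 0.168 0 -0.1925 0;-1 -0.359 0.102 0.168 0 -0.1925 0;-1 -0.359 0.102 0.168 0 -0.1925 0;-1 -0.359 0.102 0.168 0 -0.1925 0;-1 -0.359 0.102 0.168 0 -0.1925 0")

```text
time_s: 0.95
tcp_pos: [0.5, 0.2923, 0.1223]
ee_rot: [[-0.981, -0.0, -0.194], [0.194, -0.0, -0.981], [0.0, -1.0, 0.0]]
wrist_force: [1.4, -0.2, 0.6]
gripper_width: 1.0
```

move_arm(increments="-1 0 0 0 0 0 0;-1 0 0 0 0 0 0;-1 0 0 0 0 0 0")

```text
time_s: 1.25
tcp_pos: [0.4988, 0.2945, 0.1231]
ee_rot: [[-0.981, 0.0, -0.193], [0.193, 0.0, -0.981], [-0.0, -1.0, -0.0]]
wrist_force: [0.1, 0.2, 0.6]
gripper_width: 1.0
```

```bash
cat > snap.py <<'E'
import sys
from h import *
for n in sys.argv[2:]:
    p=camera_params(n); im,d=capture(n); np.savez(f"{n}_{sys.argv[1]}.npz",im=im,d=d,**{k:v for k,v in p.items()})
    cv2.imwrite(f"pics/{n}_{sys.argv[1]}.png",im[:,:,::-1])
s=sense(); print(s['time_s'],s['tcp_pos'],s['wrist_force'],s['gripper_width'])
E
python3 snap.py a wrist; python3 -c "
from h import *
inc([.505,.2863,.007],down(-101.2))"
```

```text
1.3 [0.4986 0.295  0.1233] [-0.8836  0.0061 -0.3483] 0.9987760353901904
inc [-0.0079  0.1163  0.0074] [ 0.0007  0.0018 -0.0004] rows>=2.3
```

View pics/wrist_a.png

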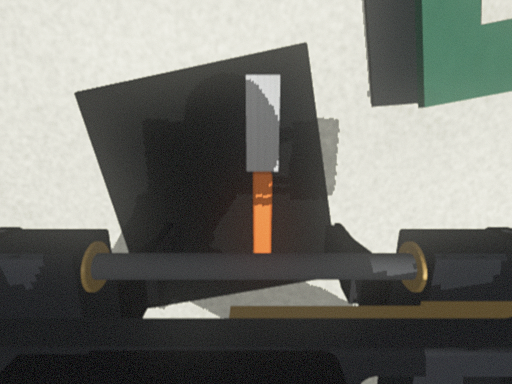

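The blade (steel px 263,120; handle 262,210) is aligned with the gripper. Descending.

move_arm(increments="-1 -0.008 0.06 0.007 0 0 0;-1 -0.008 0.1 0.007 0 0 0;-1 -0.008 0.116 0.007 0 0 0;-1 -0.008 0.116 0.007 0 0 0;-1 -0.008 0.116 0.007 0 0 0;-1 -0.008 0.116 0.007 0 0 0")

```text
time_s: 1.9
tcp_pos: [0.5052, 0.2869, 0.0074]
ee_rot: [[-0.981, 0.001, -0.192], [0.192, 0.001, -0.981], [-0.001, -1.0, -0.001]]
wrist_force: [-0.2, -0.3, 0.1]
gripper_width: 1.003
```

```bash
python3 snap.py b wrist; python3 -c "
from h import *
inc([.505,.2863,.007],down(-101.2))"
```

```text
1.95 [0.5053 0.2866 0.0073] [-0.6747  0.3049  0.4573] 0.9989980689136527
inc [0.0002 0.0003 0.0003] [ 0.0009  0.0018 -0.0006] rows>=0.0
```

move_arm(increments="1 0 0 0 0 0 0;1 0 0 0 0 0 0;1 0 0 0 0 0 0;1 0 0 0 0 0 0;1 0 0 0 0 0 0;1 0 0 0 0 0 0;1 0 0 0 0 0 0;1 0 0 0 0 0 0")

```text
time_s: 2.75
tcp_pos: [0.5055, 0.2855, 0.0069]
ee_rot: [[-0.981, 0.0, -0.194], [0.194, -0.0, -0.981], [-0.0, -1.0, -0.0]]
wrist_force: [-1.5, -0.2, -0.4]
gripper_width: 0.353
```

move_arm(increments="1 0 -0.04 0 0 0 0;1 0 -0.08 0 0 0 0;1 0 -0.12 0 0 0 0;1 0 -0.15 0 0 0 0;1 0 -0.15 0 0 0 0;1 0 -0.15 0 0 0 0")

```text
time_s: 3.35
tcp_pos: [0.5054, 0.2856, 0.1574]
ee_rot: [[-0.981, 0.001, -0.194], [0.194, 0.001, -0.981], [-0.0, -1.0, -0.001]]
wrist_force: [-0.3, -0.1, -0.7]
gripper_width: 0.004
```

```bash
python3 snap.py c wrist scene
```

```text
3.45 [0.5047 0.2849 0.1555] [-0.1016  0.639  -0.8034] 0.0037665213919007125
```

View pics/wrist_c.png

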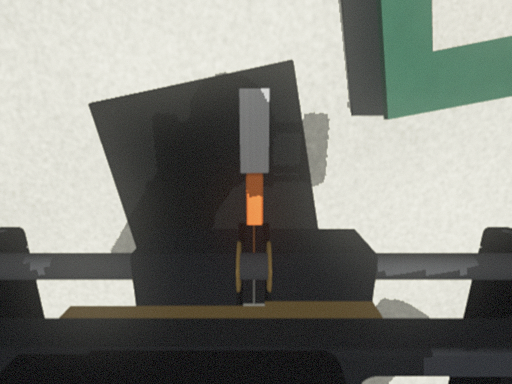

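View pics/scene_c.png

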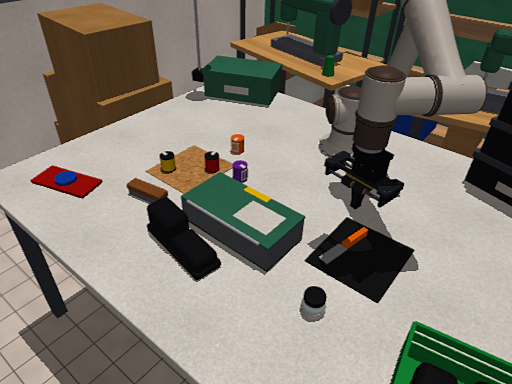

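The fingers hadn't closed yet (0.35) when I lifted; blade unmoved on the mat. Redo, with the wait.

move_arm(increments="-0.2 0 0 0 0 0 0;-0.2 0 0 0 0 0 0;-0.2 0 0 0 0 0 0;-0.2 0 0 0 0 0 0;-0.2 0 0 0 0 0 0;-0.2 0 0 0 0 0 0;-0.2 0 0 0 0 0 0;-0.2 0 0 0 0 0 0")

```text
time_s: 4.25
tcp_pos: [0.5055, 0.2855, 0.1569]
ee_rot: [[-0.981, 0.0, -0.194], [0.194, 0.0, -0.981], [-0.0, -1.0, -0.0]]
wrist_force: [-0.2, -1.3, 0.2]
gripper_width: 0.576
```

Run:
```python
from h import *
print(sense()['gripper_width'])
for n in ("wrist",):
    z=np.load("wrist_c.npz"); im,d=z['im'],z['d']; p={k:z[k] for k in('fx','fy','cx','cy','xyz','orientation')}
    H=hsv(im);m=(H[...,0]>3)&(H[...,0]<18)&(H[...,1]>150)&(H[...,2]>100)&(np.arange(384)[:,None]<240)
    print(maskrect(n,m,.030,p))
    P=cloud(n,d,p); m=(P[...,2]>.010)&(P[...,2]<.025)&(np.arange(384)[:,None]<180)&(abs(np.arange(512)[None]-254)<30)
    rr=maskrect(n,m,.018,p); print(rr)
inc([.505,.2863,.006],down(-101.2))
```

```text
0.5763368028027646
(((491.6216125488281, 288.5674133300781), (17.31051254272461, 56.15925598144531), 78.87220001220703), array([254.0171, 199.4989]))
(((558.448974609375, 275.50750732421875), (29.928558349609375, 87.0177993774414), 79.026611328125), array([253.9119, 130.724 ]))
inc [ 0.0007  0.1509 -0.0007] [ 0.0001  0.0002 -0.0001] rows>=3.0
```

move_arm(increments="-0.2 0.002 0.05 0 0 0 0;-0.2 0.002 0.1 0 0 0 0;-0.2 0.002 0.135 0 0 0 0;-0.2 0.002 0.151 0 0 0 0;-0.2 0.002 0.151 0 0 0 0;-0.2 0.002 0.151 0 0 0 0;1 0.002 0.151 0 0 0 0;1 0.002 0.151 0 0 0 0")

```text
time_s: 5.05
tcp_pos: [0.5037, 0.286, 0.006]
ee_rot: [[-0.981, 0.0, -0.194], [0.194, 0.0, -0.981], [-0.0, -1.0, -0.0]]
wrist_force: [-0.8, 0.1, -0.4]
gripper_width: 0.494
```

move_arm(increments="1 0 0 0 0 0 0;1 0 0 0 0 0 0;1 0 0 0 0 0 0;1 0 0 0 0 0 0;1 0 0 0 0 0 0;1 0 0 0 0 0 0;1 0 0 0 0 0 0")

```text
time_s: 5.75
tcp_pos: [0.5035, 0.2858, 0.0059]
ee_rot: [[-0.981, -0.0, -0.194], [0.194, -0.0, -0.981], [0.0, -1.0, 0.0]]
wrist_force: [0.3, -0.3, -0.2]
gripper_width: 0.206
```

Gripped (0.206 ≈ 18 mm). Lift and move in front of the slot.

Run:
```python
from h import *
inc([.5035,.286,.16])
inc([.40,.004,.16],down(-90.6))
```

```text
inc [ 0.0001 -0.1541 -0.0002] [0. 0. 0.] rows>=3.1
inc [ 0.0469 -0.1541  0.2966] [-0.0001 -0.1848  0.0001] rows>=6.7
```

move_arm(increments="1 0 -0.03 0 0 0 0;1 0 -0.07 0 0 0 0;1 0 -0.11 0 0 0 0;1 0 -0.154 0 0 0 0;1 0 -0.154 0 0 0 0;1 0 -0.154 0 0 0 0")

```text
time_s: 6.35
tcp_pos: [0.5034, 0.286, 0.1606]
ee_rot: [[-0.981, 0.001, -0.195], [0.195, 0.002, -0.981], [-0.0, -1.0, -0.002]]
wrist_force: [0.6, 0.1, -2.7]
gripper_width: 0.204
```

```bash
python3 snap.py d wrist; python3 -c "
from h import *
inc([.40,.004,.16],down(-90.6))"
```

```text
6.4 [0.5026 0.2854 0.1589] [-0.5985 -0.3218 -1.4951] 0.1998618452414263
inc [ 0.0459 -0.0007  0.296 ] [-0.0007 -0.1854  0.0018] rows>=6.0
```

View pics/wrist_d.png

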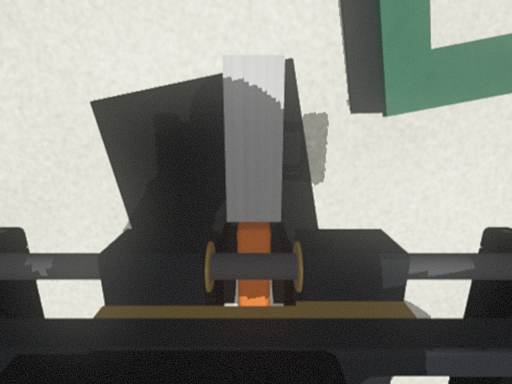

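Blade held straight (steel px 223–284, tip at row 55). Move to the slot side and measure blade and cover edge from there.

move_arm(increments="1 0.046 0 0.296 0 -0.185 0;1 0.046 0 0.296 0 -0.185 0;1 0.046 0 0.296 0 -0.185 0;1 0.046 0 0.296 0 -0.185 0;1 0.046 0 0.296 0 -0.185 0;1 0.046 0 0.296 0 -0.185 0;1 0.046 0 0.296 0 -0.185 0;1 0.046 0 0.296 0 -0.185 0")

```text
time_s: 7.2
tcp_pos: [0.3998, 0.0032, 0.1586]
ee_rot: [[-1.0, -0.003, -0.013], [0.013, -0.001, -1.0], [0.003, -1.0, 0.001]]
wrist_force: [0.9, -0.3, -1.9]
gripper_width: 0.208
```

move_arm(increments="1 0 0 0 0 0 0;1 0 0 0 0 0 0")

```text
time_s: 7.4
tcp_pos: [0.4013, 0.0052, 0.1593]
ee_rot: [[-1.0, -0.001, -0.009], [0.009, -0.0, -1.0], [0.001, -1.0, 0.0]]
wrist_force: [0.3, 0.8, -1.3]
gripper_width: 0.2
```

```bash
python3 snap.py e wrist scene side
python3 - <<'E'
from h import *
s=sense()
inc([.40,.004,.16],down(-90.6))
z=np.load("wrist_e.npz"); im,d=z['im'],z['d']; p={k:z[k] for k in('fx','fy','cx','cy','xyz','orientation')}
P=cloud("wrist",d,p); H=hsv(im)
m=(P[...,2]>.12)&(P[...,2]<.20)&(np.arange(384)[:,None]<225)&(d>0)&(abs(np.arange(512)[None]-254)<60)
Q=P[m]; print(m.sum(), Q.min(0),Q.max(0))
T=(Q-s['tcp_pos'])@s['ee_rot']; print("tool min/max",np.percentile(T,[1,50,99],axis=0))
A=np.c_[T[:,0],np.ones(len(T))]; print("pitch slope dy/dx",np.linalg.lstsq(A,T[:,1],rcond=None)[0]);
# cover in wrist
c=(P[...,2]>.08)&(P[...,2]<.096)&(P[...,0]>.5)
y=c&(H[...,0]>18)&(H[...,0]<34)&(H[...,1]>110)
rr=maskrect("wrist",y,.088,p);print("patch",rr)
# front edge line: for rows
g=c.astype(np.uint8);print(c.sum(),P[c].min(0),P[c].max(0))
E
```

```text
7.55 [0.4012 0.0052 0.1596] [-0.8868 -0.0934 -1.9124] 0.2059201956303644
inc [ 0.0012 -0.0004  0.0012] [-0.0002  0.0016  0.0006] rows>=0.0
9802 [ 0.4104 -0.0117  0.1589] [0.5015 0.0235 0.1767]
tool min/max [[-0.0995 -0.014  -0.0157]
 [-0.0619 -0.0124 -0.0011]
 [-0.0151 -0.0108  0.0137]]
pitch slope dy/dx [ 0.0016 -0.0123]
patch (((550.4864501953125, 5.176876068115234), (90.11567687988281, 4.381189346313477), 89.53909301757812), array([253.3605,   3.4522]))
3431 [ 0.5486 -0.1608  0.08  ] [0.5542 0.1701 0.0919]
```

View pics/wrist_e.png

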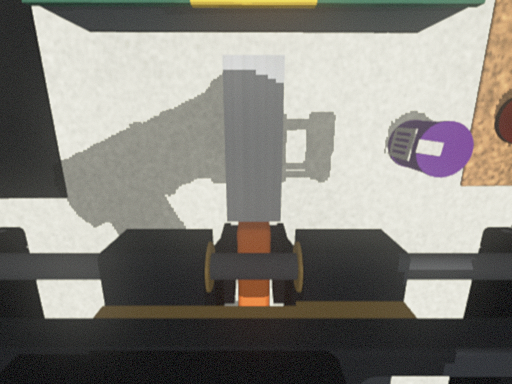

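View pics/side_e.png

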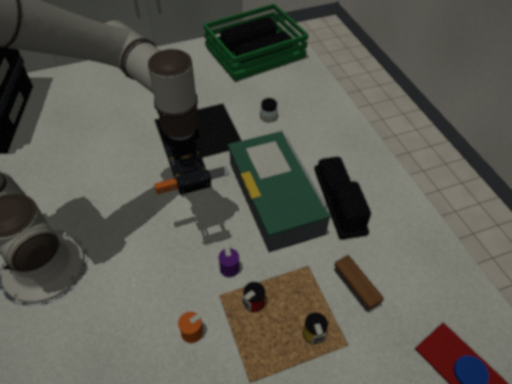

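move_arm(increments="1 0 0.05 0 0 0 0;1 0 0.097 0 0 0 0;1 0 0.097 0 0 0 0;1 0 0.097 0 0 0 0;1 0 0.097 0 0 0 0;1 0 0.097 0 0 0 0")

```text
time_s: 8.15
tcp_pos: [0.4028, 0.0052, 0.0651]
ee_rot: [[-1.0, 0.005, -0.01], [0.01, 0.002, -1.0], [-0.005, -1.0, -0.002]]
wrist_force: [0.3, -1.2, -2.0]
gripper_width: 0.202
```

```bash
python3 snap.py f wrist
python3 - <<'E'
from h import *
s=sense()
z=np.load("wrist_f.npz"); im,d=z['im'],z['d']; p={k:z[k] for k in('fx','fy','cx','cy','xyz','orientation')}
P=cloud("wrist",d,p); rows=np.arange(384)[:,None]
m=(P[...,2]>.05)&(P[...,2]<.10)&(rows<225)&(d>0)&(abs(np.arange(512)[None]-254)<60)&(P[...,0]<.52)
T=P[m]; print("blade",np.percentile(T,[1,50,99],axis=0))
c=(P[...,2]>.075)&(P[...,2]<.096)&(P[...,0]>.52)&(rows<100)
print(c.sum(),np.percentile(P[c],[1,50,99],axis=0)) if c.any() else 0
b=(abs(P[...,2])<.01);print("bench",np.median(P[b][:,2]))
inc([.508,.0045,.0627],down(-90.6))
E
```

```text
8.2 [0.4025 0.0051 0.0649] [ 0.4804  1.0055 -0.9121] 0.20405083474627375
blade [[ 0.4178 -0.0092  0.0764]
 [ 0.4646  0.0055  0.078 ]
 [ 0.5022  0.0203  0.0797]]
bench 0.0005179300994236913
inc [-0.1055  0.0027 -0.0005] [ 0.002   0.0005 -0.0047] rows>=2.1
```

View pics/wrist_f.png

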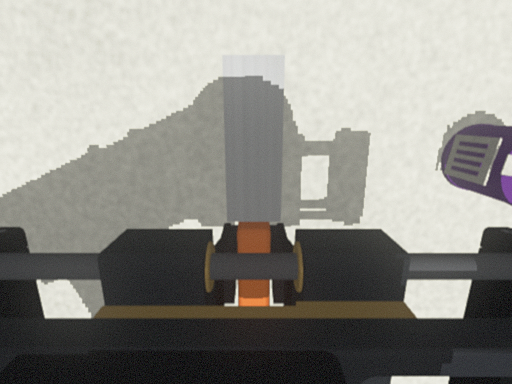

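move_arm(increments="1 0 0.0023 0 0.002 0 -0.0047;1 -0.015 0.0023 0 0.002 0 -0.0047;1 -0.03 0.0023 0 0.002 0 -0.0047;1 -0.04 0.0023 0 0.002 0 -0.0047;1 -0.04 0.0023 0 0.002 0 -0.0047;1 -0.04 0.0023 0 0.002 0 -0.0047")

```text
time_s: 8.8
tcp_pos: [0.4403, 0.0038, 0.0605]
ee_rot: [[-1.0, -0.006, -0.011], [0.011, -0.002, -1.0], [0.006, -1.0, 0.002]]
wrist_force: [-0.3, -0.4, -2.0]
gripper_width: 0.207
```

```bash
python3 snap.py g side scene wrist
python3 - <<'E'
from h import *
inc([.508,.0045,.0625],down(-90.6))
import cv2
a=cv2.imread('pics/side_g.png')[120:220,140:300]; cv2.imwrite('pics/g1.png',cv2.resize(a,None,fx=5,fy=5,interpolation=2))
E
```

```text
8.95 [0.4401 0.0038 0.0605] [-0.2365 -0.9829 -1.0078] 0.2031012206788423
inc [-0.0678 -0.0024 -0.0013] [-0.0022  0.0002  0.0055] rows>=1.4
```

View pics/g1.png

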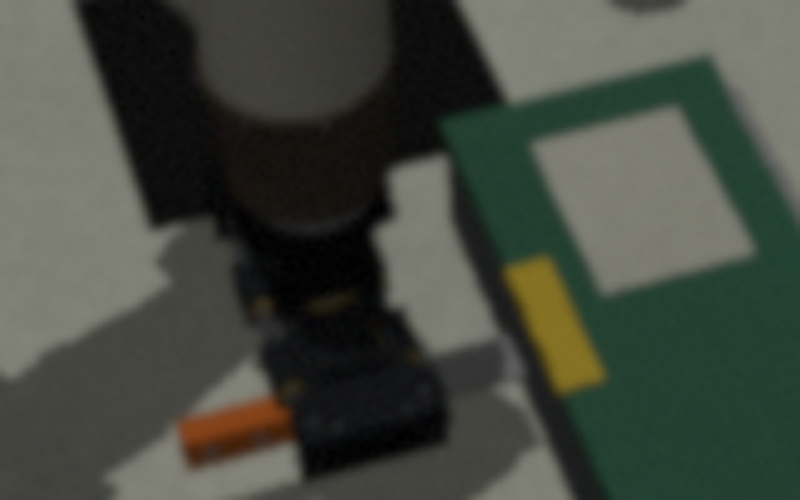

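move_arm(increments="1 0 -0.0018 -0.001 0 0 0.004;1 -0.01 -0.0018 -0.001 0 0 0.004;1 -0.02 -0.0018 -0.001 0 0 0.004;1 -0.02 -0.0018 -0.001 0 0 0.004;1 -0.02 -0.0018 -0.001 0 0 0.004")

```text
time_s: 9.45
tcp_pos: [0.4612, 0.0048, 0.062]
ee_rot: [[-1.0, -0.001, -0.011], [0.011, -0.002, -1.0], [0.001, -1.0, 0.002]]
wrist_force: [-1.0, -0.4, -1.3]
gripper_width: 0.205
```

```bash
python3 snap.py i side wrist
python3 - <<'E'
from h import *
inc([.508,.0045,.0625],down(-90.6)); print(sense()['ee_rot'],sense()['wrist_force'])
E
```

```text
9.55 [0.4607 0.0046 0.062 ] [-0.4096  0.6373 -1.2003] 0.2067646600103639
inc [-0.0473 -0.0006 -0.0004] [-0.0022 -0.0002  0.0016] rows>=0.9
[[-0.9999 -0.0016 -0.0107]
 [ 0.0107 -0.0022 -0.9999]
 [ 0.0016 -1.      0.0022]] [-0.4096  0.6373 -1.2003]
```

Force unchanged, tip entering the slot. Insert the rest.

move_arm(increments="1 -0.012 -0.0006 0 0 0 0.001;1 -0.024 -0.0006 0 0 0 0.001;1 -0.036 -0.0006 0 0 0 0.001;1 -0.046 -0.0006 0 0 0 0.001;1 -0.046 -0.0006 0 0 0 0.001")

```text
time_s: 10.05
tcp_pos: [0.509, 0.0045, 0.0627]
ee_rot: [[-1.0, 0.002, -0.011], [0.011, -0.002, -1.0], [-0.002, -1.0, 0.002]]
wrist_force: [-0.5, 0.0, -1.4]
gripper_width: 0.206
```

```bash
python3 snap.py j side scene wrist
python3 - <<'E'
from h import *
import cv2
a=cv2.imread('pics/side_j.png')[120:220,140:300]; cv2.imwrite('pics/j1.png',cv2.resize(a,None,fx=5,fy=5,interpolation=2))
E
```

```text
10.2 [0.5065 0.0041 0.0625] [-0.2581  0.0128 -1.4222] 0.20566933386816677
```

View pics/j1.png

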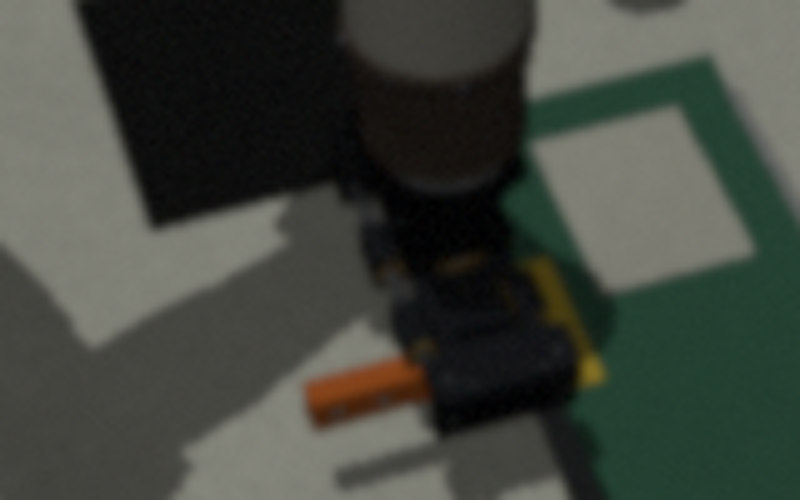

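View pics/wrist_j.png

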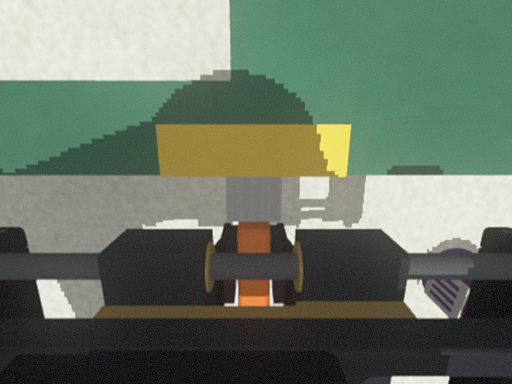

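Blade is in the slot with the cover edge at row 177 and no side load. Plan the levering arc (blade pitch leads cover angle, so the edge bears close to the hand).

```bash
cat > lev.py <<'E'
from h import *
import sys
HX,HZ=.7165,.08
YAW=np.deg2rad(-0.6)
def pose(th,ph,s=None,d=None):
    th,ph=np.deg2rad([th,ph]); f=np.array([np.cos(ph),np.sin(ph)]);u=np.array([-f[1],f[0]])
    if d is None: E=np.array([HX-.168*np.cos(th),HZ+.168*np.sin(th)]); X=E-s*f-.0125*u
    else: X=np.array([HX-d*np.cos(th),HZ+d*np.sin(th)])-.1005*f-.0125*u
    R=down(-90.6)@Rn.from_rotvec([0,0,ph]).as_matrix()
    return np.array([X[0],.0045,X[1]]),R
def plan(L):
    s=sense()
    for a in L:
        p,R=pose(*a[:2],**a[2]); d,w=inc(p,R,s); print(a,p.round(4))
E
python3 - <<'E'
from lev import *
plan([(a,b,dict(s=.042)) for a,b in((0,2),(1,4),(2.5,6.5),(4,9),(6,11),(8,13),(10,16),(13,19))])
E
```

```text
inc [-0.0005 -0.0035 -0.0004] [-0.0022 -0.0002  0.0358] rows>=0.2
(0, 2, {'s': 0.042}) [0.507  0.0045 0.066 ]
inc [-0.001  -0.005  -0.0004] [-0.0022 -0.0002  0.0707] rows>=0.5
(1, 4, {'s': 0.042}) [0.5075 0.0045 0.0675]
inc [-0.0019 -0.0077 -0.0004] [-0.0022 -0.0001  0.1144] rows>=0.8
(2.5, 6.5, {'s': 0.042}) [0.5083 0.0045 0.0702]
inc [-0.0029 -0.0103 -0.0004] [-0.0022 -0.0001  0.158 ] rows>=1.1
(4, 9, {'s': 0.042}) [0.5094 0.0045 0.0728]
inc [-0.0041 -0.0148 -0.0004] [-0.0022 -0.      0.1929] rows>=1.3
(6, 11, {'s': 0.042}) [0.5106 0.0045 0.0773]
inc [-0.0055 -0.0193 -0.0004] [-0.0022  0.      0.2278] rows>=1.5
(8, 13, {'s': 0.042}) [0.512  0.0045 0.0818]
inc [-0.0076 -0.0231 -0.0004] [-0.0022  0.0001  0.2802] rows>=1.9
(10, 16, {'s': 0.042}) [0.5141 0.0045 0.0856]
inc [-0.0107 -0.0298 -0.0004] [-0.0022  0.0001  0.3325] rows>=2.2
(13, 19, {'s': 0.042}) [0.5172 0.0045 0.0923]
```

Sign check: the opened cover slopes *down* inward, so for edge contact the tip must pitch slightly down at first. I'll retract 15 mm, lever to ~9° with edge contact, then go to tip-up contact for the swing.

Run:
```python
from lev import *
plan([(a,b,dict(s=.057)) for a,b in((-1.5,-2),(0,-3),(1.5,-4.5),(3,-6),(4.5,-7.5),(6,-9),(7.5,-10.5),(9,-12))])
```

```text
inc [ 0.0153 -0.0026 -0.0002] [-0.0022 -0.0003 -0.034 ] rows>=0.3
(-1.5, -2, {'s': 0.057}) [0.4912 0.0045 0.0651]
inc [ 0.0156 -0.008  -0.0002] [-0.0022 -0.0003 -0.0514] rows>=0.3
(0, -3, {'s': 0.057}) [0.4909 0.0045 0.0705]
inc [ 0.0157 -0.0139 -0.0002] [-0.0022 -0.0003 -0.0776] rows>=0.5
(1.5, -4.5, {'s': 0.057}) [0.4908 0.0045 0.0764]
inc [ 0.0157 -0.0198 -0.0002] [-0.0022 -0.0004 -0.1038] rows>=0.7
(3, -6, {'s': 0.057}) [0.4907 0.0045 0.0823]
inc [ 0.0156 -0.0257 -0.0001] [-0.0022 -0.0004 -0.13  ] rows>=0.9
(4.5, -7.5, {'s': 0.057}) [0.4909 0.0045 0.0882]
inc [ 0.0153 -0.0316 -0.0001] [-0.0022 -0.0004 -0.1562] rows>=1.0
(6, -9, {'s': 0.057}) [0.4912 0.0045 0.0941]
inc [ 0.0149 -0.0375 -0.0001] [-0.0022 -0.0005 -0.1823] rows>=1.2
(7.5, -10.5, {'s': 0.057}) [0.4916 0.0045 0.1   ]
inc [ 0.0143 -0.0434 -0.0001] [-0.0022 -0.0005 -0.2085] rows>=1.4
(9, -12, {'s': 0.057}) [0.4922 0.0045 0.1059]
```

move_arm(increments="1 0.015 -0.0026 0 0 0 -0.034;1 0.0155 -0.008 0 0 0 -0.051;1 0.0157 -0.014 0 0 0 -0.078;1 0.0157 -0.02 0 0 0 -0.104;1 0.0157 -0.02 0 0 0 -0.104;1 0.0157 -0.02 0 0 0 -0.104")

```text
time_s: 10.8
tcp_pos: [0.4907, 0.0044, 0.0825]
ee_rot: [[-0.995, -0.104, -0.011], [0.011, -0.001, -1.0], [0.104, -0.995, 0.002]]
wrist_force: [-0.3, 0.4, -2.4]
gripper_width: 0.199
```

```bash
python3 snap.py k side wrist
python3 - <<'E'
from lev import *
plan([(a,b,dict(s=.057)) for a,b in((4.5,-7.5),(6,-9),(7.5,-10.5),(9,-12),(10,-13))])
E
```

```text
10.9 [0.4907 0.0044 0.0825] [-1.1726  0.3067 -2.8205] 0.20548720272539422
inc [ 0.0004 -0.0057 -0.0001] [-0.0022 -0.0001 -0.0268] rows>=0.2
(4.5, -7.5, {'s': 0.057}) [0.4909 0.0045 0.0882]
inc [ 0.0007 -0.0116 -0.    ] [-0.0022 -0.0001 -0.053 ] rows>=0.4
(6, -9, {'s': 0.057}) [0.4912 0.0045 0.0941]
inc [ 0.0009 -0.0175 -0.    ] [-0.0022 -0.0001 -0.0792] rows>=0.5
(7.5, -10.5, {'s': 0.057}) [0.4916 0.0045 0.1   ]
inc [ 0.0009 -0.0234 -0.    ] [-0.0022 -0.0001 -0.1053] rows>=0.7
(9, -12, {'s': 0.057}) [0.4922 0.0045 0.1059]
inc [ 0.0008 -0.0273 -0.    ] [-0.0022 -0.0002 -0.1228] rows>=0.8
(10, -13, {'s': 0.057}) [0.4927 0.0045 0.1098]
```

View pics/wrist_k.png

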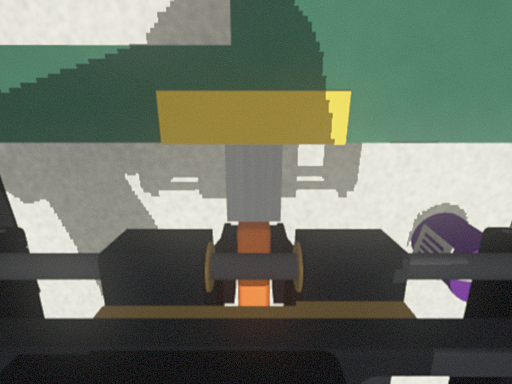

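```bash
cat > cov.py <<'E'
from h import *
import sys
z=np.load(sys.argv[1]); im,d=z['im'],z['d']; p={k:z[k] for k in('fx','fy','cx','cy','xyz','orientation')}
P=cloud("",d,p); H=hsv(im); g=(H[...,0]>60)&(H[...,0]<90)&(H[...,1]>70)&(d>0)&(abs(P[...,1])<.2)&(P[...,0]>.4)&(P[...,0]<.8)
Q=P[g]; c=np.polyfit(Q[:,0],Q[:,2],1); print("cover slope deg",np.rad2deg(np.arctan(-c[0])),"z at x=.56",np.polyval(c,.56),"n",g.sum(), "minx",Q[:,0].min())
E
python3 cov.py wrist_j.npz; python3 cov.py wrist_k.npz; python3 cov.py side_k.npz
```

```text
cover slope deg 6.659773873391008 z at x=.56 0.09270044206460167 n 55683 minx 0.47508786593110197
cover slope deg 13.596010900101975 z at x=.56 0.1015065307812732 n 47960 minx 0.4659326652625992
cover slope deg 9.295184742748768 z at x=.56 0.10919301202628268 n 4011 minx 0.47212535060684335
```

move_arm(increments="1 0.0004 -0.006 0 0 0 -0.027;1 0.0007 -0.012 0 0 0 -0.053;1 0.0009 -0.0175 0 0 0 -0.079;1 0.0009 -0.0234 0 0 0 -0.105;1 0.0009 -0.0273 0 0 0 -0.123;1 0.0009 -0.0273 0 0 0 -0.123;1 0.0009 -0.0273 0 0 0 -0.123;1 0.0009 -0.0273 0 0 0 -0.123")

```text
time_s: 11.7
tcp_pos: [0.4925, 0.0045, 0.1096]
ee_rot: [[-0.974, -0.225, -0.01], [0.011, 0.0, -1.0], [0.225, -0.974, 0.002]]
wrist_force: [-2.3, -0.5, -4.8]
gripper_width: 0.204
```

```bash
sed -i 's/(P\[...,0\]>.4)/(P[...,0]>.53)\&(P[...,2]>.075)\&(P[...,2]<.3)/' cov.py; python3 snap.py l side wrist scene; for n in wrist side scene; do python3 cov.py ${n}_l.npz;done; python3 cov.py wrist_k.npz
```

```text
11.85 [0.4926 0.0045 0.1098] [-2.4905 -0.4072 -3.689 ] 0.2047273766730885
cover slope deg 19.153332085190335 z at x=.56 0.12067917844716641 n 46590 minx 0.5302306127191788
cover slope deg 12.846894328437502 z at x=.56 0.1236596758924105 n 3631 minx 0.5304412906394786
cover slope deg 9.836779922718302 z at x=.56 0.11534065417546233 n 3582 minx 0.53507261115636
cover slope deg 2.771739166599545 z at x=.56 0.09617934322734509 n 47480 minx 0.5509023496532665
```

View pics/wrist_l.png

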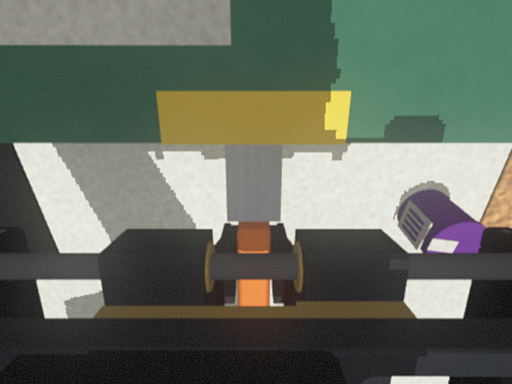

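View pics/side_l.png

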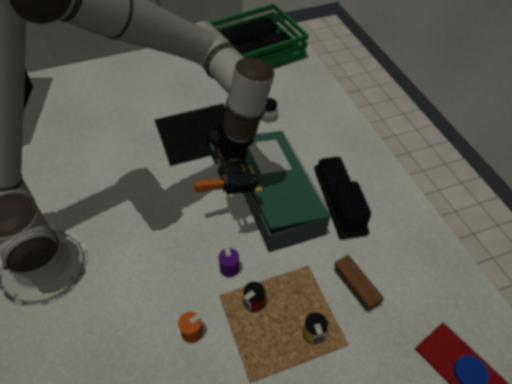

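Cover up ~10° (0.17 rad) on the blade alone; contact load ≈3 N. Now swing with tip contact, pitching up.

Run:
```python
from lev import *
plan([(11,-10,dict(d=.125)),(12,-6,dict(d=.125)),(13.5,-2,dict(d=.126)),(15,2,dict(d=.127)),(17,6,dict(d=.129)),(19,10,dict(d=.131)),(21,14,dict(d=.133)),(23,18,dict(d=.135))])
```

```text
inc [-0.0003  0.0008 -0.    ] [-0.0022 -0.0003  0.0532] rows>=0.4
(11, -10, {'d': 0.125}) [0.4927 0.0045 0.109 ]
inc [-0.0017  0.0055 -0.    ] [-0.0022 -0.0003  0.123 ] rows>=0.8
(12, -6, {'d': 0.125}) [0.493  0.0045 0.1041]
inc [-0.0026  0.009  -0.    ] [-0.0022 -0.0002  0.1929] rows>=1.3
(13.5, -2, {'d': 0.126}) [0.4931 0.0045 0.1004]
inc [-0.0041  0.0123 -0.0001] [-0.0022 -0.0001  0.2627] rows>=1.8
(15, 2, {'d': 0.127}) [0.4938 0.0045 0.0969]
inc [-0.0053  0.0142 -0.0001] [-0.0022 -0.      0.3325] rows>=2.2
(17, 6, {'d': 0.129}) [0.4945 0.0045 0.0948]
inc [-0.007   0.0157 -0.0001] [-0.0022  0.      0.4023] rows>=2.7
(19, 10, {'d': 0.131}) [0.4958 0.0045 0.0929]
inc [-0.0093  0.0169 -0.0001] [-0.0022  0.0001  0.4721] rows>=3.1
(21, 14, {'d': 0.133}) [0.4978 0.0045 0.0912]
inc [-0.0122  0.0177 -0.0001] [-0.0022  0.0002  0.5419] rows>=3.6
(23, 18, {'d': 0.135}) [0.5005 0.0045 0.0898]
```

move_arm(increments="1 -0.0003 0.0008 0 0 0 0.053;1 -0.0017 0.0055 0 0 0 0.123;1 -0.0026 0.009 0 0 0 0.193;1 -0.004 0.0123 0 0 0 0.263;1 -0.0053 0.0142 0 0 0 0.333;1 -0.007 0.0157 0 0 0 0.402;1 -0.0093 0.0169 0 0 0 0.472;1 -0.0122 0.0177 0 0 0 0.542")

```text
time_s: 12.65
tcp_pos: [0.5015, 0.0028, 0.0911]
ee_rot: [[-0.953, 0.302, -0.012], [0.01, -0.01, -1.0], [-0.302, -0.953, 0.006]]
wrist_force: [2.5, -5.2, -4.4]
gripper_width: 0.205
```

```bash
python3 snap.py m side wrist scene; for n in side scene; do python3 cov.py ${n}_m.npz;done
python3 - <<'E'
import cv2,numpy as np
a=cv2.imread('pics/scene_m.png')[130:290,150:400];
cv2.imwrite('pics/m1.png',cv2.resize(a,None,fx=3.2,fy=3.2,interpolation=2))
E
```

```text
12.8 [0.5011 0.0013 0.0911] [-0.9211  0.686  -2.9424] 0.2033662114872283
cover slope deg 10.111538053438645 z at x=.56 0.1192943716559772 n 3955 minx 0.5539082499802183
cover slope deg 10.300847488888179 z at x=.56 0.11711906961255365 n 3607 minx 0.5550386288894728
```

View pics/m1.png

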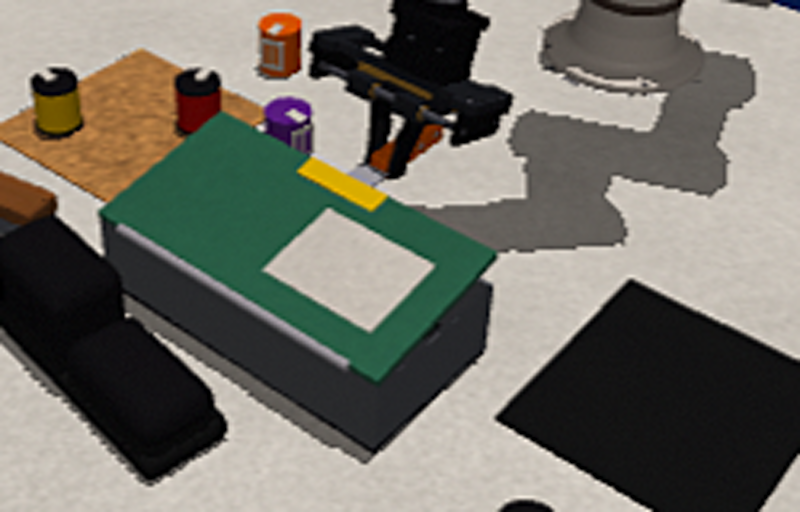

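View pics/wrist_m.png

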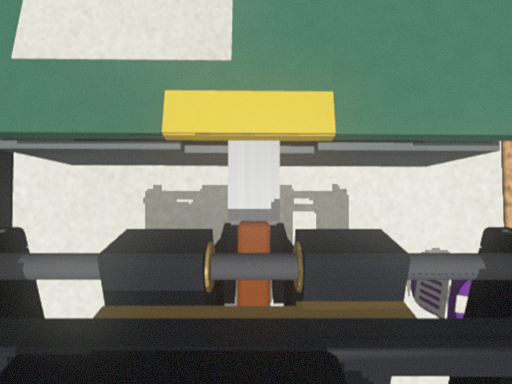

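```bash
cat > blade.py <<'E'
from h import *
import sys
z=np.load(sys.argv[1]); im,d=z['im'],z['d']; p={k:z[k] for k in('fx','fy','cx','cy','xyz','orientation')}
# wrist cam->tool fixed transform from snapshot e (level pose)
s=sense(); P=cloud("",d,p); T=(P-s['tcp_pos'])@s['ee_rot']
m=(abs(T[...,2])<.012)&(T[...,0]<-.02)&(T[...,0]>-.11)&(abs(T[...,1])<.05)&(d>0)&(hsv(im)[...,1]<60)
Q=T[m]; c=np.polyfit(Q[:,0],Q[:,1],1); print("steel n",m.sum(),"pitch rel tool deg",np.rad2deg(np.arctan(c[0])),"y at x=-.06",np.polyval(c,-.06),"x rng",Q[:,0].min(),Q[:,0].max())
E
python3 blade.py wrist_m.npz; python3 -c "
from h import *;print(sense()['ee_rot'])"
```

```text
steel n 2582 pitch rel tool deg -14.378545204762634 y at x=-.06 0.007281607891157515 x rng -0.08222785799596151 -0.020004033002591882
[[-0.9539  0.2997 -0.012 ]
 [ 0.009  -0.0111 -0.9999]
 [-0.2998 -0.954   0.0079]]
```

Cover stayed at 10°, but the blade slipped ~14° in the grip (tip-contact torque too high). Step 1 was held, so: go on with edge contact (low torque) to ~28°, then push near-axially with the tip.

```bash
cat > lev.py <<'E'
from h import *
HX,HZ=.7165,.08
B=dict(off=-14.4,tip=np.array([.0955,-.0165]))   # blade in tool (fwd,up)
def rot(a): a=np.deg2rad(a); return np.array([[np.cos(a),-np.sin(a)],[np.sin(a),np.cos(a)]])
def pose(th,ph,s=None,d=None,gap=0,y=.0045):
    "ph = actual blade pitch; s: edge contact s behind tip; d: tip contact at d from hinge; gap below plate"
    t=np.deg2rad(th); n=np.array([np.sin(t),np.cos(t)])
    q=rot(B['off'])@[1,0]
    C=B['tip']-(s or 0)*q; dd=.168 if d is None else d
    E=np.array([HX-dd*np.cos(t),HZ+dd*np.sin(t)])-gap*n
    X=E-rot(ph-B['off'])@C
    R=down(-90.6)@Rn.from_rotvec([0,0,np.deg2rad(ph-B['off'])]).as_matrix()
    return np.array([X[0],y,X[1]]),R
def plan(L):
    s=sense()
    for a in L:
        p,R=pose(*a[:2],**a[2]); d,w=inc(p,R,s); print("     ",a,p.round(4))
E
python3 - <<'E'
from lev import *
plan([(8,-2,dict(s=.043)),(8,-8,dict(s=.043)),(8.5,-13,dict(s=.043)),(10,-15,dict(s=.043)),(12,-17,dict(s=.043)),(14,-19,dict(s=.043)),(16,-21,dict(s=.043))])
E
```

```text
inc [ 0.0027 -0.0076 -0.0031] [-0.008   0.0006 -0.0881] rows>=0.6
      (8, -2, {'s': 0.043}) [0.4963 0.0045 0.0975]
inc [ 0.0013 -0.0131 -0.0031] [-0.0081  0.0002 -0.1928] rows>=1.3
      (8, -8, {'s': 0.043}) [0.496  0.0045 0.1031]
inc [-0.0009 -0.0188 -0.003 ] [-0.0081 -0.0002 -0.2801] rows>=1.9
      (8.5, -13, {'s': 0.043}) [0.4964 0.0045 0.1093]
inc [-0.0036 -0.0245 -0.003 ] [-0.0081 -0.0003 -0.315 ] rows>=2.1
      (10, -15, {'s': 0.043}) [0.4973 0.0045 0.1155]
inc [-0.0072 -0.0314 -0.0029] [-0.0081 -0.0005 -0.3499] rows>=2.3
      (12, -17, {'s': 0.043}) [0.4986 0.0045 0.1232]
inc [-0.0111 -0.0381 -0.0029] [-0.0081 -0.0006 -0.3848] rows>=2.6
      (14, -19, {'s': 0.043}) [0.5003 0.0045 0.1307]
inc [-0.0151 -0.0447 -0.0029] [-0.0081 -0.0007 -0.4197] rows>=2.8
      (16, -21, {'s': 0.043}) [0.5022 0.0045 0.1383]
```

move_arm(increments="1 0.0027 -0.0076 -0.002 -0.004 0 -0.088;1 0.0013 -0.0131 -0.003 -0.008 0 -0.193;1 -0.0009 -0.0188 -0.003 -0.008 0 -0.28;1 -0.0036 -0.0245 -0.003 -0.008 0 -0.315;1 -0.0072 -0.0314 -0.003 -0.008 0 -0.35;1 -0.011 -0.038 -0.003 -0.008 0 -0.385;1 -0.015 -0.0447 -0.003 -0.008 0 -0.42;1 -0.015 -0.0447 -0.003 -0.008 0 -0.42")

```text
time_s: 13.6
tcp_pos: [0.5062, 0.0076, 0.1394]
ee_rot: [[-0.994, -0.111, -0.011], [0.011, 0.008, -1.0], [0.111, -0.994, -0.007]]
wrist_force: [-0.3, -0.6, -1.6]
gripper_width: 0.202
```

```bash
python3 snap.py n side wrist scene; for n in side scene; do python3 cov.py ${n}_n.npz;done; python3 blade.py wrist_n.npz
```

```text
13.75 [0.5042 0.0063 0.1386] [-0.0209 -0.3504 -1.8964] 0.20281413077339672
cover slope deg 20.00117595084289 z at x=.56 0.14585376769748384 n 3417 minx 0.5325877950598893
cover slope deg 16.882419611606462 z at x=.56 0.13683809316549378 n 3873 minx 0.533641900724713
steel n 2713 pitch rel tool deg -7.1496278130332245 y at x=-.06 0.001730414021029368 x rng -0.1099523882022636 -0.0200131807327667
```

View pics/wrist_n.png

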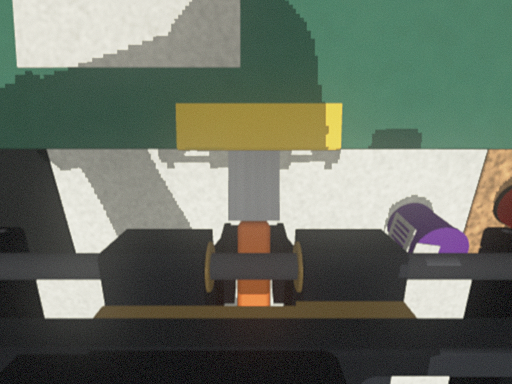

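```bash
cat > blade.py <<'E'
from h import *
import sys
z=np.load(sys.argv[1]); im,d=z['im'],z['d']; p={k:z[k] for k in('fx','fy','cx','cy','xyz','orientation')}
r0,r1=int(sys.argv[2]),int(sys.argv[3])
pe=np.load("wrist_e.npz"); 
# cam->tool from level snapshot e (pose then approx): tool R=down(-90.6), pos
Re=down(-90.6); te=np.array([.4012,.0052,.1596])
v,u=np.indices(d.shape); C=np.stack([(u-p['cx'])*d/p['fx'],(v-p['cy'])*d/p['fy'],d],-1)
T=((C@pe['orientation'].T+pe['xyz'])-te)@Re
Q=T[r0:r1,240:270].reshape(-1,3); Q=Q[np.isfinite(Q[:,0])&(Q[:,2]>-.05)]
c=np.polyfit(-Q[:,0],-Q[:,1],1); k=abs(np.polyval(c,-Q[:,0])+Q[:,1])<.004; c=np.polyfit(-Q[k,0],-Q[k,1],1)
print("pitch rel tool deg",np.rad2deg(np.arctan(c[0])),"up at fwd=.06",np.polyval(c,.06),"fwd rng",(-Q[:,0]).min(),(-Q[:,0]).max(),k.mean())
E
python3 blade.py wrist_e.npz 70 210;python3 blade.py wrist_k.npz 150 210; python3 blade.py wrist_l.npz 150 210;python3 blade.py wrist_m.npz 145 200;python3 blade.py wrist_n.npz 155 210
```

```text
pitch rel tool deg 0.007781326069436829 up at fwd=.06 0.012309941341912467 fwd rng 0.022021639239738804 0.0935651516288891 0.9978571428571429
pitch rel tool deg 0.8390648512347437 up at fwd=.06 0.012596074303280226 fwd rng 0.02200735479786531 0.07199850500560244 0.8222222222222222
pitch rel tool deg 0.22930834331447977 up at fwd=.06 0.012218925058231729 fwd rng 0.021950919749797907 0.07199850500560244 0.9616666666666667
pitch rel tool deg -15.410109582756267 up at fwd=.06 -0.006631067085633546 fwd rng 0.02516620113818398 0.07199850500560244 0.7084848484848485
pitch rel tool deg -15.770701078529232 up at fwd=.06 -0.0066611549897567495 fwd rng 0.019320411094141215 0.07199850500560244 0.7890909090909091
```

Blade offset is stable (−15.5°) under edge loading, cover at ~17°. Continue to ~30°.

```bash
sed -i 's/off=-14.4/off=-15.5/' lev.py
python3 - <<'E'
from lev import *
plan([(t,-t-5,dict(s=.043)) for t in (17,19,21,23,25,27,29,31)])
E
```

```text
inc [ 0.0016 -0.0014  0.0018] [ 0.0036 -0.0008 -0.0016] rows>=0.1
      (17, -22, {'s': 0.043}) [0.5027 0.0045 0.1402]
inc [ 0.0002 -0.009   0.0018] [ 0.0036 -0.0007 -0.0365] rows>=0.2
      (19, -24, {'s': 0.043}) [0.5049 0.0045 0.1476]
inc [-0.0014 -0.0166  0.0017] [ 0.0036 -0.0006 -0.0714] rows>=0.5
      (21, -26, {'s': 0.043}) [0.5074 0.0045 0.155 ]
inc [-0.0034 -0.0241  0.0017] [ 0.0037 -0.0006 -0.1063] rows>=0.7
      (23, -28, {'s': 0.043}) [0.5102 0.0045 0.1622]
inc [-0.0055 -0.0316  0.0016] [ 0.0037 -0.0005 -0.1412] rows>=0.9
      (25, -30, {'s': 0.043}) [0.5132 0.0045 0.1694]
inc [-0.008  -0.0389  0.0015] [ 0.0037 -0.0005 -0.1761] rows>=1.2
      (27, -32, {'s': 0.043}) [0.5164 0.0045 0.1764]
inc [-0.0107 -0.0462  0.0015] [ 0.0037 -0.0004 -0.211 ] rows>=1.4
      (29, -34, {'s': 0.043}) [0.5199 0.0045 0.1834]
inc [-0.0136 -0.0534  0.0014] [ 0.0037 -0.0003 -0.2459] rows>=1.6
      (31, -36, {'s': 0.043}) [0.5236 0.0045 0.1902]
```

move_arm(increments="1 0.0016 -0.0014 0.001 0.002 0 -0.002;1 0.0002 -0.009 0.001 0.002 0 -0.036;1 -0.0014 -0.0166 0.001 0.002 0 -0.071;1 -0.0034 -0.024 0.001 0.002 0 -0.106;1 -0.0055 -0.0316 0.001 0.002 0 -0.141;1 -0.008 -0.039 0.001 0.002 0 -0.176;1 -0.0107 -0.0462 0.001 0.002 0 -0.211;1 -0.0136 -0.0534 0.001 0.002 0 -0.246")

```text
time_s: 14.55
tcp_pos: [0.5199, 0.0042, 0.1893]
ee_rot: [[-0.933, -0.36, -0.012], [0.011, 0.004, -1.0], [0.36, -0.933, 0.0]]
wrist_force: [-3.8, 0.0, -2.5]
gripper_width: 0.205
```

```bash
python3 snap.py o side wrist scene; for n in side scene; do python3 cov.py ${n}_o.npz;done; python3 blade.py wrist_o.npz 155 210
python3 - <<'E'
import cv2,numpy as np
a=cv2.imread('pics/scene_o.png')[130:290,150:400];
cv2.imwrite('pics/o1.png',cv2.resize(a,None,fx=3.2,fy=3.2,interpolation=2))
E
```

```text
14.7 [0.522  0.0042 0.189 ] [-2.7081 -0.9599 -3.3974] 0.20390567596897646
cover slope deg 29.647886428805602 z at x=.56 0.1819904512822117 n 2588 minx 0.5319738323131241
cover slope deg 29.337632899874567 z at x=.56 0.17943560958768817 n 4282 minx 0.5572196587734257
pitch rel tool deg -16.292322595817147 up at fwd=.06 -0.007110084621641314 fwd rng 0.019528443345500076 0.07199850500560244 0.8745454545454545
```

View pics/o1.png

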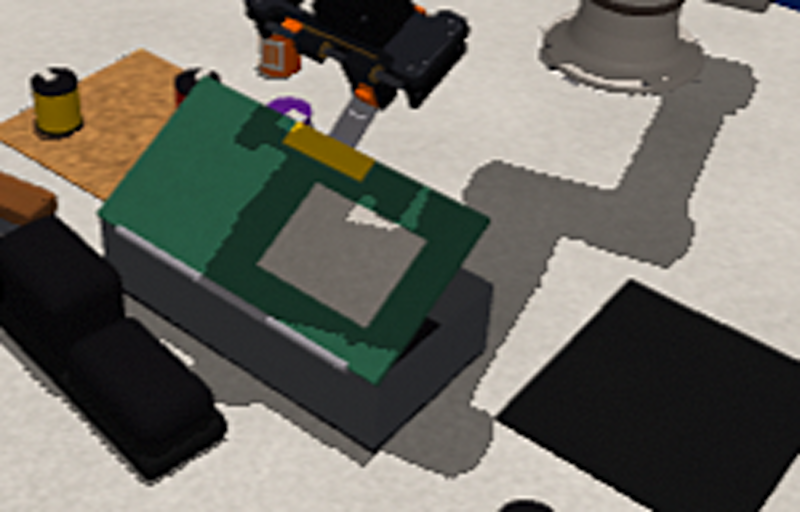

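~30°, steady. Go on to ~44° the same way.

```bash
sed -i 's/off=-15.5/off=-16/' lev.py
python3 - <<'E'
from lev import *
plan([(t,-t-5,dict(s=.043)) for t in (32,34,36,38,40,42,44,45)])
E
```

```text
inc [-0.0016 -0.0046 -0.0004] [ 0.     -0.0015 -0.0049] rows>=0.1
      (32, -37, {'s': 0.043}) [0.5251 0.0045 0.1928]
inc [-0.003  -0.0122 -0.0004] [ 0.     -0.0015 -0.0398] rows>=0.3
      (34, -39, {'s': 0.043}) [0.5292 0.0045 0.1994]
inc [-0.0047 -0.0198 -0.0005] [ 0.0001 -0.0015 -0.0747] rows>=0.5
      (36, -41, {'s': 0.043}) [0.5335 0.0045 0.2059]
inc [-0.0067 -0.0273 -0.0005] [ 0.0001 -0.0015 -0.1096] rows>=0.7
      (38, -43, {'s': 0.043}) [0.538  0.0045 0.2122]
inc [-0.0089 -0.0347 -0.0006] [ 0.0001 -0.0015 -0.1445] rows>=1.0
      (40, -45, {'s': 0.043}) [0.5427 0.0045 0.2183]
inc [-0.0114 -0.042  -0.0006] [ 0.0001 -0.0015 -0.1794] rows>=1.2
      (42, -47, {'s': 0.043}) [0.5476 0.0045 0.2243]
inc [-0.0142 -0.0493 -0.0007] [ 0.0002 -0.0015 -0.2143] rows>=1.4
      (44, -49, {'s': 0.043}) [0.5528 0.0045 0.2301]
inc [-0.0157 -0.0529 -0.0007] [ 0.0002 -0.0015 -0.2317] rows>=1.5
      (45, -50, {'s': 0.043}) [0.5554 0.0045 0.2329]
```

move_arm(increments="1 -0.0016 -0.0046 0 0 0 -0.005;1 -0.003 -0.0122 0 0 0 -0.04;1 -0.0047 -0.02 0 0 0 -0.075;1 -0.0067 -0.0273 0 0 0 -0.11;1 -0.009 -0.0347 0 0 0 -0.145;1 -0.0114 -0.042 0 0 0 -0.18;1 -0.0142 -0.0493 0 0 0 -0.214;1 -0.0157 -0.053 0 0 0 -0.232")

```text
time_s: 15.5
tcp_pos: [0.5559, 0.0037, 0.234]
ee_rot: [[-0.829, -0.56, -0.011], [0.01, 0.006, -1.0], [0.56, -0.829, 0.001]]
wrist_force: [-2.9, -1.0, -2.4]
gripper_width: 0.203
```

```bash
python3 snap.py p side wrist scene; for n in side scene; do python3 cov.py ${n}_p.npz;done; python3 blade.py wrist_p.npz 155 210
python3 - <<'E'
from lev import *
print(sense()['joints'])
plan([(40,-47,dict(s=.03,gap=.02)),(40,-30,dict(d=.18,gap=.04)),(40,0,dict(d=.19,gap=.05)),(38,20,dict(d=.17,gap=.03)),(42,42,dict(d=.15,gap=.01)),(44,44,dict(d=.15))])
E
```

```text
15.65 [0.5565 0.0037 0.2334] [-2.2073 -1.2969 -3.3882] 0.20805057545324449
cover slope deg 43.761495385869594 z at x=.56 0.24761455208955763 n 1643 minx 0.5636990713980725
cover slope deg 44.09913112897971 z at x=.56 0.24702410905737593 n 4509 minx 0.6030945487906555
pitch rel tool deg -15.462831800111834 up at fwd=.06 -0.006667698121057695 fwd rng 0.019581053367425556 0.07199850500560244 0.6339393939393939
[  12.7352   33.5655   16.6315   -7.6762 -106.0375   76.6311]
inc [ 0.0178  0.0353 -0.0004] [-0.0001 -0.0017  0.0494] rows>=0.8
      (40, -47, {'s': 0.03, 'gap': 0.02}) [0.522  0.0045 0.2141]
inc [0.0603 0.0757 0.0003] [-0.0003 -0.0017  0.3461] rows>=2.3
      (40, -30, {'d': 0.18, 'gap': 0.04}) [0.4642 0.0045 0.2042]
inc [0.0501 0.13   0.0005] [-0.0008 -0.0016  0.8697] rows>=5.8
      (40, 0, {'d': 0.19, 'gap': 0.05}) [0.4425 0.0045 0.1534]
inc [0.0018 0.1399 0.0001] [-0.0011 -0.0015  1.2187] rows>=8.1
      (38, 20, {'d': 0.17, 'gap': 0.03}) [0.4771 0.0045 0.1182]
inc [-0.055   0.1229 -0.0006] [-0.0014 -0.0013  1.6027] rows>=10.7
      (42, 42, {'d': 0.15, 'gap': 0.01}) [0.5337 0.0045 0.1007]
inc [-0.0606  0.1083 -0.0008] [-0.0014 -0.0013  1.6376] rows>=10.9
      (44, 44, {'d': 0.15}) [0.5466 0.0045 0.1097]
```

View pics/scene_p.png

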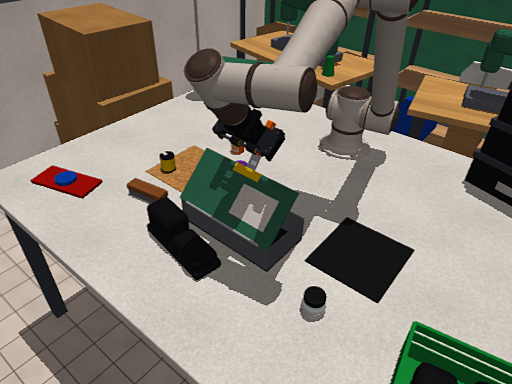

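44°. Now withdraw the blade along its axis and re-pitch it tip-up.

Run:
```python
from lev import *
s=sense()
def T(x,z,tp): 
    inc([x,.0045,z],down(-90.6)@Rn.from_rotvec([0,0,np.deg2rad(tp)]).as_matrix(),s)
T(.536,.256,-34);T(.518,.278,-34);T(.48,.26,-20);T(.45,.24,-4);T(.44,.22,10)
```

```text
inc [ 0.0296 -0.0073 -0.0005] [-0.     -0.0017 -0.003 ] rows>=0.6
inc [ 0.0568 -0.0156 -0.0003] [-0.     -0.0017 -0.003 ] rows>=1.2
inc [0.0783 0.0205 0.0002] [-0.0002 -0.0017  0.2414] rows>=1.6
inc [0.0921 0.0538 0.0005] [-0.0005 -0.0016  0.5206] rows>=3.5
inc [0.0893 0.076  0.0006] [-0.0007 -0.0016  0.765 ] rows>=5.1
```

move_arm(increments="1 0.03 -0.006 0 0 0 0;1 0.057 -0.015 0 0 0 0;1 0.07 0.01 0 0 0 0.12;1 0.08 0.02 0 0 0 0.24;1 0.086 0.037 0 0 0 0.38;1 0.092 0.054 0 0 0 0.52;1 0.09 0.065 0 0 0 0.65;1 0.09 0.076 0 0 0 0.765")

```text
time_s: 16.45
tcp_pos: [0.4393, 0.0054, 0.2227]
ee_rot: [[-0.983, 0.183, -0.01], [0.011, 0.0, -1.0], [-0.183, -0.983, -0.002]]
wrist_force: [0.0, 0.1, -0.6]
gripper_width: 0.206
```

```bash
python3 snap.py q side wrist scene; for n in side scene; do python3 cov.py ${n}_q.npz;done; python3 blade.py wrist_q.npz 80 210
python3 - <<'E'
from lev import *
plan([(40,10,dict(d=.2,gap=.06)),(40,20,dict(d=.18,gap=.04)),(40,30,dict(d=.165,gap=.02)),(42,38,dict(d=.155,gap=.012)),(42,40,dict(d=.15,gap=.006)),(45,40,dict(d=.15))])
E
```

```text
16.6 [0.4353 0.0041 0.2203] [ 0.5691  0.2178 -0.8314] 0.2043442347014423
cover slope deg 43.520897578265156 z at x=.56 0.24690827541918292 n 1871 minx 0.5985352070879233
cover slope deg 44.10149670634184 z at x=.56 0.24705924680709512 n 4490 minx 0.603095788926445
pitch rel tool deg -16.929610127100666 up at fwd=.06 -0.007344202587728858 fwd rng 0.019556230718928883 0.09236467298303408 0.9969230769230769
inc [ 0.0181  0.0828 -0.0005] [-0.0009  0.0011  0.2814] rows>=1.9
      (40, 10, {'d': 0.2, 'gap': 0.06}) [0.4317 0.0045 0.1356]
inc [-0.0134  0.1018 -0.0009] [-0.0008  0.0011  0.4559] rows>=3.0
      (40, 20, {'d': 0.18, 'gap': 0.04}) [0.4659 0.0045 0.1223]
inc [-0.0445  0.1161 -0.0012] [-0.0007  0.0012  0.6304] rows>=4.2
      (40, 30, {'d': 0.165, 'gap': 0.02}) [0.499  0.0045 0.1135]
inc [-0.0678  0.1265 -0.0014] [-0.0006  0.0013  0.7701] rows>=5.1
      (42, 38, {'d': 0.155, 'gap': 0.012}) [0.5238 0.0045 0.1072]
inc [-0.0776  0.1295 -0.0015] [-0.0006  0.0013  0.805 ] rows>=5.4
      (42, 40, {'d': 0.15, 'gap': 0.006}) [0.5339 0.0045 0.106 ]
inc [-0.0886  0.1211 -0.0016] [-0.0006  0.0013  0.805 ] rows>=5.4
      (45, 40, {'d': 0.15}) [0.5434 0.0045 0.1161]
```

View pics/wrist_q.png

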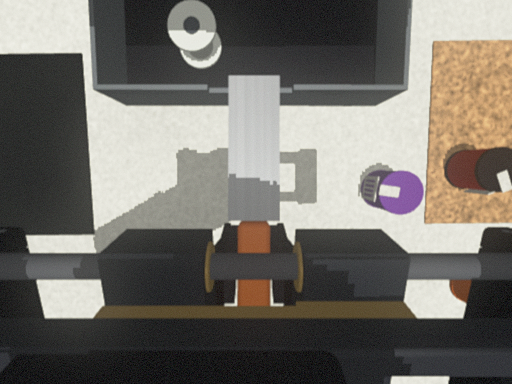

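View pics/side_q.png

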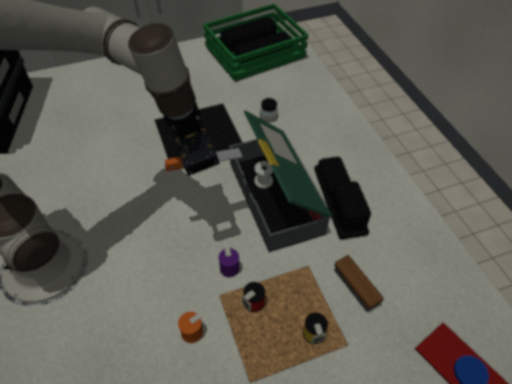

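Empty core visible inside the case (wrist px 192,25). Approach beneath the cover with tip-up blade.

move_arm(increments="1 0.018 0.04 0 0 0 0.14;1 0.018 0.083 0 0 0 0.28;1 0 0.093 0 0 0 0.37;1 -0.0134 0.102 -0.001 0 0 0.456;1 -0.03 0.11 -0.001 0 0 0.54;1 -0.0445 0.116 -0.001 0 0 0.63;1 -0.056 0.122 -0.001 0 0 0.7;1 -0.068 0.1265 -0.001 0 0 0.77")

```text
time_s: 17.4
tcp_pos: [0.5175, 0.02, 0.2146]
ee_rot: [[-0.804, 0.587, -0.095], [0.02, -0.133, -0.991], [-0.594, -0.799, 0.095]]
wrist_force: [0.4, 0.0, 0.2]
gripper_width: 0.204
```

```bash
python3 snap.py r side wrist scene;  python3 blade.py wrist_r.npz 100 210; python3 cov.py scene_r.npz
python3 - <<'E'
from lev import *
import cv2
a=cv2.imread('pics/side_r.png')[80:260,130:380];
cv2.imwrite('pics/r1.png',cv2.resize(a,None,fx=3.2,fy=3.2,interpolation=2))
plan([(42,40,dict(d=.15,gap=.004)),(45,40,dict(d=.15)),(48,38,dict(d=.15)),(51,36,dict(d=.15)),(54,34,dict(d=.15)),(57,32,dict(d=.15)),(60,29,dict(d=.15))])
E
```

```text
17.55 [0.5171 0.0181 0.2143] [ 0.2964 -0.6168 -1.7461] 0.20169886462388292
pitch rel tool deg -16.958216669251108 up at fwd=.06 -0.00726139508004401 fwd rng 0.019649820691424316 0.0809021664764206 0.996969696969697
cover slope deg 44.148952143524546 z at x=.56 0.24729800765429866 n 4514 minx 0.6043704779180042
inc [0.0484 0.098  0.0015] [-0.1295  0.0088  0.3437] rows>=2.5
      (42, 40, {'d': 0.15, 'gap': 0.004}) [0.5353 0.0045 0.1075]
inc [0.0367 0.0958 0.0016] [-0.1295  0.0088  0.3437] rows>=2.5
      (45, 40, {'d': 0.15}) [0.5434 0.0045 0.1161]
inc [0.0295 0.0914 0.002 ] [-0.1295  0.0065  0.3088] rows>=2.2
      (48, 38, {'d': 0.15}) [0.5466 0.0045 0.1239]
inc [0.022  0.0875 0.0024] [-0.1295  0.0043  0.274 ] rows>=2.0
      (51, 36, {'d': 0.15}) [0.5503 0.0045 0.1315]
inc [0.0145 0.084  0.0027] [-0.1294  0.002   0.2391] rows>=1.8
      (54, 34, {'d': 0.15}) [0.5543 0.0045 0.1388]
inc [0.0068 0.0809 0.0029] [-0.1294 -0.0003  0.2043] rows>=1.6
      (57, 32, {'d': 0.15}) [0.5586 0.0045 0.1459]
inc [-0.001   0.0765  0.0034] [-0.1292 -0.0036  0.152 ] rows>=1.5
      (60, 29, {'d': 0.15}) [0.5623 0.0045 0.154 ]
```

View pics/r1.png

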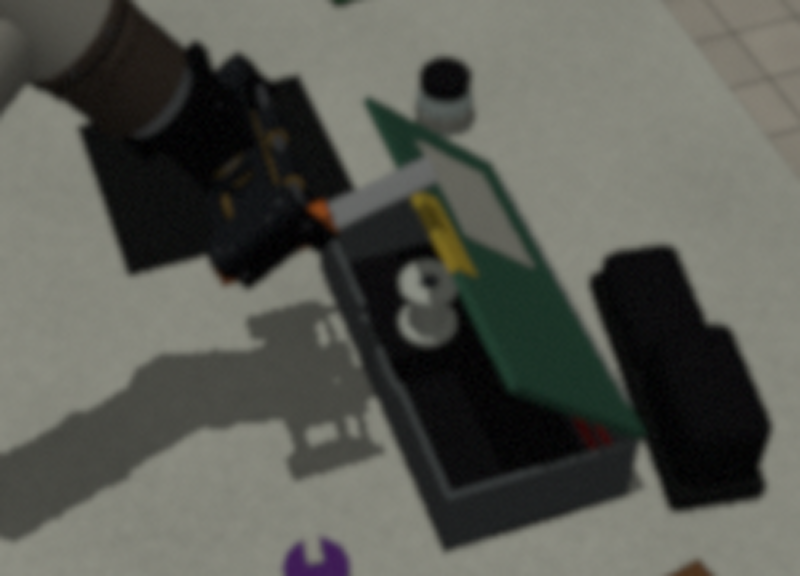

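View pics/wrist_r.png

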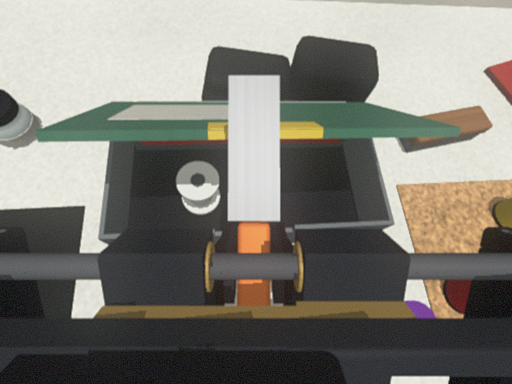

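```bash
python3 -c "
from h import *
s=sense();print(s['joints'],s['ee_rot'])"
```

```text
[  4.739   -2.1942 -58.7519 101.2341 -10.6976 -16.5803] [[-0.8054  0.5848 -0.097 ]
 [ 0.0218 -0.1342 -0.9907]
 [-0.5924 -0.8     0.0953]]
```

J5's limit stops the steep pitch. Back off to the earlier pose and use a milder pitch (~12°).

Run:
```python
from lev import *
s=sense()
def T(x,z,tp): 
    inc([x,.0045,z],down(-90.6)@Rn.from_rotvec([0,0,np.deg2rad(tp)]).as_matrix(),s)
T(.48,.23,25);T(.43,.22,12)
```

```text
inc [ 0.0203 -0.0324  0.0186] [-0.1267 -0.026  -0.1966] rows>=1.6
inc [ 0.0665 -0.0536  0.0225] [-0.1237 -0.0405 -0.4232] rows>=3.0
```

move_arm(increments="1 0.02 -0.032 0.018 -0.125 -0.026 -0.197;1 0.02 -0.032 0.018 -0.125 -0.026 -0.197;1 0.043 -0.043 0.02 -0.124 -0.033 -0.31;1 0.0665 -0.0536 0.0225 -0.124 -0.04 -0.423;1 0.0665 -0.0536 0.0225 -0.124 -0.04 -0.423;1 0.0665 -0.0536 0.0225 -0.124 -0.04 -0.423;1 0.0665 -0.0536 0.0225 -0.124 -0.04 -0.423;1 0.0665 -0.0536 0.0225 -0.124 -0.04 -0.423")

```text
time_s: 18.35
tcp_pos: [0.4276, 0.0089, 0.2192]
ee_rot: [[-0.979, 0.203, -0.005], [0.007, 0.008, -1.0], [-0.203, -0.979, -0.009]]
wrist_force: [0.8, -1.3, -0.1]
gripper_width: 0.202
```

Run:
```python
from lev import *
s=sense();print(s['joints'],s['ee_rot'],s['tcp_pos'])
B['off']=-16.9
plan([(40,5,dict(d=.2,gap=.07)),(40,10,dict(d=.18,gap=.05)),(40,11,dict(d=.16,gap=.025)),(42,12,dict(d=.15,gap=.008))])
```

```text
[ 26.7708  -4.0566 -35.5415   6.5145 -48.02    58.9766] [[-0.9792  0.2029 -0.005 ]
 [ 0.0067  0.0079 -0.9999]
 [-0.2028 -0.9792 -0.0091]] [0.4276 0.0089 0.2192]
inc [0.0211 0.0819 0.0052] [0.0103 0.0027 0.178 ] rows>=1.7
      (40, 5, {'d': 0.2, 'gap': 0.07}) [0.4235 0.0045 0.1346]
inc [-0.0074  0.0937  0.0051] [0.0104 0.0022 0.2653] rows>=1.9
      (40, 10, {'d': 0.18, 'gap': 0.05}) [0.4538 0.0045 0.1289]
inc [-0.0396  0.0956  0.0049] [0.0104 0.0021 0.2827] rows>=2.1
      (40, 11, {'d': 0.16, 'gap': 0.025}) [0.4857 0.0045 0.1336]
inc [-0.0633  0.0912  0.0047] [0.0105 0.002  0.3002] rows>=2.2
      (42, 12, {'d': 0.15, 'gap': 0.008}) [0.5081 0.0045 0.1427]
```

move_arm(increments="1 0.02 0.04 0.003 0.005 0 0.09;1 0.021 0.082 0.005 0.01 0.002 0.178;1 0.007 0.088 0.005 0.01 0.002 0.22;1 -0.0074 0.0937 0.005 0.01 0.002 0.265;1 -0.0074 0.0937 0.005 0.01 0.002 0.265")

```text
time_s: 18.85
tcp_pos: [0.4589, -0.0016, 0.1471]
ee_rot: [[-0.903, 0.43, -0.014], [0.01, -0.011, -1.0], [-0.43, -0.903, 0.005]]
wrist_force: [-4.4, 3.2, -4.6]
gripper_width: 0.204
```

```bash
python3 snap.py s wrist; python3 blade.py wrist_s.npz 130 210; sed -i 's/off=-16/off=-16.9/' lev.py
python3 - <<'E'
from lev import *
s=sense();print(s['joints'],s['ee_rot'])
plan([(40,11,dict(d=.16,gap=.025)),(42,12,dict(d=.15,gap=.01)),(43,12,dict(d=.15,gap=.004))])
E
```

```text
18.9 [ 0.4594 -0.002   0.1476] [-0.1014  0.5228 -0.1122] 0.20705386699145115
pitch rel tool deg -16.90514633267401 up at fwd=.06 -0.007275672917791852 fwd rng 0.01944306497420141 0.07199850500560244 0.9945833333333334
[ 16.2915  -0.8639 -61.1985  55.6011  -9.2277  19.2977] [[-0.9025  0.4305 -0.0154]
 [ 0.0113 -0.012  -0.9999]
 [-0.4306 -0.9025  0.006 ]]
inc [-0.0176  0.0239 -0.007 ] [-0.0076 -0.0017  0.0418] rows>=0.6
      (40, 11, {'d': 0.16, 'gap': 0.025}) [0.4857 0.0045 0.1336]
inc [-0.0399  0.026  -0.0073] [-0.0076 -0.0017  0.0593] rows>=1.0
      (42, 12, {'d': 0.15, 'gap': 0.01}) [0.5068 0.0045 0.1412]
inc [-0.0478  0.0227 -0.0073] [-0.0076 -0.0017  0.0593] rows>=1.1
      (43, 12, {'d': 0.15, 'gap': 0.004}) [0.5125 0.0045 0.1477]
```

View pics/wrist_s.png

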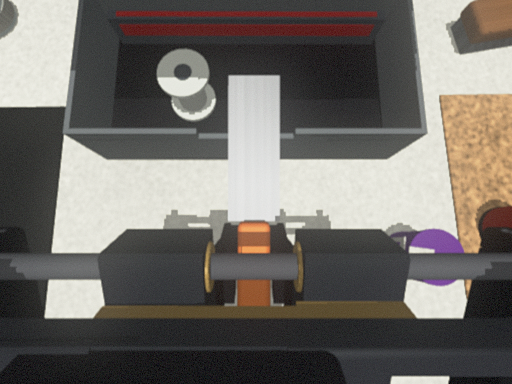

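Run:
```python
from lev import *
plan([(40,3,dict(d=.17,gap=.03)),(42,3,dict(d=.158,gap=.01)),(43,3,dict(d=.158,gap=.004)),(45,3,dict(d=.158)),(47,3,dict(d=.158)),(49,3,dict(d=.158)),(51,3,dict(d=.158))])
```

```text
inc [-0.0116  0.0036 -0.0067] [-0.0074 -0.0023 -0.0978] rows>=0.7
      (40, 3, {'d': 0.17, 'gap': 0.03}) [0.4716 0.0045 0.1493]
inc [-0.0397  0.0037 -0.007 ] [-0.0074 -0.0023 -0.0978] rows>=0.8
      (42, 3, {'d': 0.158, 'gap': 0.01}) [0.497  0.0045 0.1613]
inc [-0.0478  0.0003 -0.0071] [-0.0074 -0.0023 -0.0978] rows>=1.0
      (43, 3, {'d': 0.158, 'gap': 0.004}) [0.5028 0.0045 0.1678]
inc [-0.0567 -0.0031 -0.0071] [-0.0074 -0.0023 -0.0978] rows>=1.1
      (45, 3, {'d': 0.158}) [0.5094 0.0045 0.1747]
inc [-0.0619 -0.0048 -0.0072] [-0.0074 -0.0023 -0.0978] rows>=1.3
      (47, 3, {'d': 0.158}) [0.5133 0.0045 0.1786]
inc [-0.0672 -0.0064 -0.0072] [-0.0074 -0.0023 -0.0978] rows>=1.4
      (49, 3, {'d': 0.158}) [0.5174 0.0045 0.1823]
inc [-0.0725 -0.0078 -0.0073] [-0.0074 -0.0023 -0.0978] rows>=1.5
      (51, 3, {'d': 0.158}) [0.5217 0.0045 0.1858]
```

move_arm(increments="1 -0.0116 0.0036 -0.0067 -0.007 -0.002 -0.098;1 -0.0116 0.0036 -0.0067 -0.007 -0.002 -0.098;1 -0.0116 0.0036 -0.0067 -0.007 -0.002 -0.098")

```text
time_s: 19.2
tcp_pos: [0.4722, 0.0077, 0.1505]
ee_rot: [[-0.94, 0.341, -0.009], [0.01, 0.003, -1.0], [-0.341, -0.94, -0.006]]
wrist_force: [0.3, -0.4, -1.0]
gripper_width: 0.208
```

Run:
```python
from lev import *
s=sense();print(s['joints'],s['tcp_pos'],s['wrist_force'])
plan([(42,3,dict(d=.158,gap=.01)),(43,3,dict(d=.158,gap=.004)),(45,3,dict(d=.158)),(47,3,dict(d=.158)),(49,3,dict(d=.158))])
```

```text
[ 24.98     2.1593 -47.9342  21.1952 -23.0532  46.1204] [0.4722 0.0077 0.1505] [ 0.3314 -0.3937 -1.0235]
inc [-0.027  -0.0017  0.003 ] [ 0.0063 -0.0006 -0.0006] rows>=0.5
      (42, 3, {'d': 0.158, 'gap': 0.01}) [0.497  0.0045 0.1613]
inc [-0.0347 -0.0059  0.0029] [ 0.0063 -0.0006 -0.0006] rows>=0.7
      (43, 3, {'d': 0.158, 'gap': 0.004}) [0.5028 0.0045 0.1678]
inc [-0.0432 -0.0101  0.0028] [ 0.0063 -0.0006 -0.0006] rows>=0.9
      (45, 3, {'d': 0.158}) [0.5094 0.0045 0.1747]
inc [-0.0483 -0.0123  0.0027] [ 0.0063 -0.0006 -0.0006] rows>=1.0
      (47, 3, {'d': 0.158}) [0.5133 0.0045 0.1786]
inc [-0.0534 -0.0144  0.0027] [ 0.0063 -0.0006 -0.0006] rows>=1.1
      (49, 3, {'d': 0.158}) [0.5174 0.0045 0.1823]
```

move_arm(increments="1 -0.014 -0.001 0.003 0.006 0 0;1 -0.027 -0.0017 0.003 0.006 0 0;1 -0.0347 -0.006 0.003 0.006 0 0;1 -0.039 -0.008 0.003 0.006 0 0;1 -0.0432 -0.01 0.003 0.006 0 0;1 -0.046 -0.0112 0.003 0.006 0 0;1 -0.0483 -0.0123 0.003 0.006 0 0;1 -0.0534 -0.0144 0.003 0.006 0 0")

```text
time_s: 20.0
tcp_pos: [0.5147, 0.0014, 0.1802]
ee_rot: [[-0.941, 0.337, -0.012], [0.009, -0.01, -1.0], [-0.337, -0.941, 0.006]]
wrist_force: [-3.5, 0.8, -2.2]
gripper_width: 0.203
```

```bash
python3 snap.py t side wrist scene;  python3 blade.py wrist_t.npz 130 210; python3 cov.py scene_t.npz;python3 cov.py side_t.npz
python3 - <<'E'
import cv2
a=cv2.imread('pics/side_t.png')[80:260,130:380];
cv2.imwrite('pics/t1.png',cv2.resize(a,None,fx=3.2,fy=3.2,interpolation=2))
E
```

```text
20.15 [0.5165 0.0017 0.1814] [-2.005   0.0735 -3.111 ] 0.20297587743944723
pitch rel tool deg -16.45669225220095 up at fwd=.06 -0.0071677132565728385 fwd rng 0.019535396518916972 0.07199850500560244 0.8308333333333333
cover slope deg 47.30991701726186 z at x=.56 0.26638376466694236 n 4532 minx 0.5647642830546634
cover slope deg 45.60158789767998 z at x=.56 0.25959858114666257 n 1669 minx 0.6035012587094523
```

View pics/t1.png

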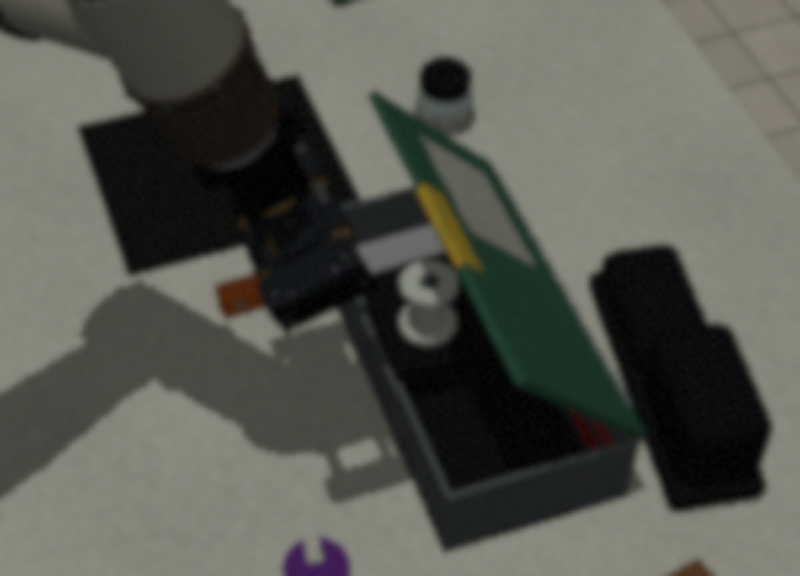

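View pics/wrist_t.png

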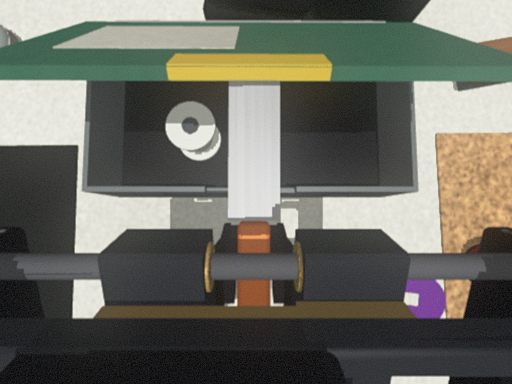

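Cover rising (47°), no slip. Continue, moving the tip further under.

```bash
sed -i 's/off=-16.9/off=-16.5/' lev.py
python3 - <<'E'
from lev import *
plan([(51,3,dict(d=.156)),(53,3,dict(d=.154)),(55,3,dict(d=.152)),(57,3,dict(d=.15)),(59,3,dict(d=.149)),(61,3,dict(d=.148)),(63,3,dict(d=.147)),(65,3,dict(d=.146))])
E
```

```text
inc [-0.0071 -0.0011 -0.0028] [-0.0053  0.0001 -0.0073] rows>=0.2
      (51, 3, {'d': 0.156}) [0.5228 0.0045 0.1849]
inc [-0.0129 -0.0009 -0.0029] [-0.0053  0.0001 -0.0073] rows>=0.3
      (53, 3, {'d': 0.154}) [0.5283 0.0045 0.1867]
inc [-0.0185 -0.0005 -0.0029] [-0.0053  0.0001 -0.0073] rows>=0.4
      (55, 3, {'d': 0.152}) [0.5338 0.0045 0.1882]
inc [-0.0241  0.0002 -0.003 ] [-0.0053  0.0001 -0.0073] rows>=0.5
      (57, 3, {'d': 0.15}) [0.5393 0.0045 0.1895]
inc [-0.0295  0.0001 -0.003 ] [-0.0053  0.0001 -0.0073] rows>=0.6
      (59, 3, {'d': 0.149}) [0.5442 0.0045 0.1914]
inc [-0.0347  0.0002 -0.0031] [-0.0053  0.0001 -0.0073] rows>=0.7
      (61, 3, {'d': 0.148}) [0.5492 0.0045 0.1931]
inc [-0.04    0.0004 -0.0031] [-0.0053  0.0001 -0.0073] rows>=0.8
      (63, 3, {'d': 0.147}) [0.5542 0.0045 0.1947]
inc [-0.0452  0.0009 -0.0032] [-0.0053  0.0001 -0.0073] rows>=0.9
      (65, 3, {'d': 0.146}) [0.5593 0.0045 0.196 ]
```

move_arm(increments="1 -0.007 -0.001 -0.001 -0.003 0 -0.004;1 -0.013 -0.001 -0.002 -0.004 0 -0.007;1 -0.0185 -0.0005 -0.003 -0.004 0 -0.007;1 -0.024 0 -0.003 -0.004 0 -0.007;1 -0.0295 0 -0.003 -0.004 0 -0.007;1 -0.0347 0 -0.003 -0.004 0 -0.007;1 -0.04 0 -0.003 -0.004 0 -0.007;1 -0.045 0 -0.003 -0.004 0 -0.007")

```text
time_s: 20.95
tcp_pos: [0.5596, 0.0048, 0.1973]
ee_rot: [[-0.942, 0.335, -0.01], [0.009, -0.004, -1.0], [-0.335, -0.942, 0.001]]
wrist_force: [-4.0, 1.0, -1.2]
gripper_width: 0.205
```

```bash
python3 snap.py u side wrist scene;  python3 blade.py wrist_u.npz 130 210; python3 cov.py scene_u.npz;python3 cov.py side_u.npz
python3 - <<'E'
from lev import *
print(sense()['joints'])
plan([(67,2,dict(d=.146)),(69,1,dict(d=.145)),(71,0,dict(d=.145)),(73,0,dict(d=.145)),(75,0,dict(d=.144)),(77,0,dict(d=.144)),(79,0,dict(d=.144)),(81,0,dict(d=.144))])
E
```

```text
21.1 [0.5603 0.0051 0.1977] [-0.2744 -0.6722 -0.8435] 0.20411252459962603
pitch rel tool deg -16.589838237944964 up at fwd=.06 -0.00718017259455522 fwd rng 0.01953436374878824 0.07199850500560244 0.9320833333333334
cover slope deg 63.999473302984335 z at x=.56 0.4299089571524759 n 4398 minx 0.5310504875378019
cover slope deg 59.34012152831797 z at x=.56 0.3832454618824487 n 365 minx 0.5387909793669365
[ 20.7115   7.8257 -30.5099  12.7064 -33.8547  59.2951]
inc [-0.0038 -0.0008  0.0005] [ 0.0001  0.0012 -0.0212] rows>=0.1
      (67, 2, {'d': 0.146}) [0.5637 0.0045 0.1997]
inc [-0.0093 -0.0017  0.0005] [ 0.0001  0.0012 -0.0387] rows>=0.3
      (69, 1, {'d': 0.145}) [0.5685 0.0045 0.2024]
inc [-0.0147 -0.0033  0.0004] [ 0.      0.0012 -0.0561] rows>=0.4
      (71, 0, {'d': 0.145}) [0.573  0.0045 0.2058]
inc [-0.0198 -0.0032  0.0004] [ 0.      0.0012 -0.0561] rows>=0.4
      (73, 0, {'d': 0.145}) [0.5779 0.0045 0.2074]
inc [-0.0247 -0.0019  0.0003] [ 0.      0.0012 -0.0561] rows>=0.5
      (75, 0, {'d': 0.144}) [0.583  0.0045 0.2078]
inc [-0.0297 -0.0014  0.0003] [ 0.      0.0012 -0.0561] rows>=0.6
      (77, 0, {'d': 0.144}) [0.5879 0.0045 0.209 ]
inc [-0.0347 -0.0007  0.0003] [ 0.      0.0012 -0.0561] rows>=0.7
      (79, 0, {'d': 0.144}) [0.5928 0.0045 0.2101]
inc [-0.0397  0.0002  0.0002] [ 0.      0.0012 -0.0561] rows>=0.8
      (81, 0, {'d': 0.144}) [0.5977 0.0045 0.2109]
```

View pics/side_u.png

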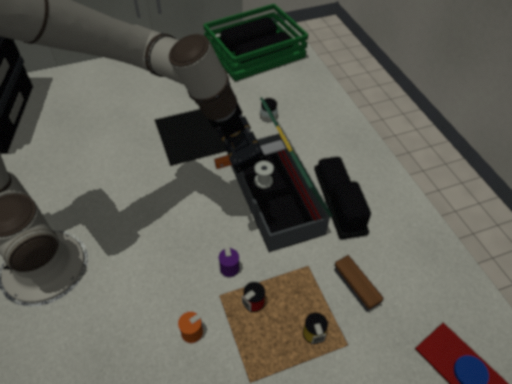

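move_arm(increments="1 -0.004 -0.001 0 0 0 -0.021;1 -0.0093 -0.0017 0 0 0 -0.039;1 -0.0147 -0.0033 0 0 0 -0.056;1 -0.02 -0.0032 0 0 0 -0.056;1 -0.0247 -0.002 0 0 0 -0.056;1 -0.03 -0.0014 0 0 0 -0.056;1 -0.0347 -0.0007 0 0 0 -0.056;1 -0.04 0 0 0 0 -0.056")

```text
time_s: 21.9
tcp_pos: [0.5971, 0.0043, 0.2105]
ee_rot: [[-0.959, 0.282, -0.01], [0.009, -0.004, -1.0], [-0.282, -0.959, 0.001]]
wrist_force: [-2.2, -0.2, -0.1]
gripper_width: 0.206
```

move_arm(increments="1 -0.005 0 0 0 0 0;1 -0.01 0 0 0 0 0;1 -0.014 0.001 0 0 0 0;1 -0.014 0.001 0 0 0 0;1 -0.014 0.001 0 0 0 0")

```text
time_s: 22.4
tcp_pos: [0.6111, 0.0043, 0.2135]
ee_rot: [[-0.959, 0.283, -0.01], [0.009, -0.003, -1.0], [-0.283, -0.959, 0.001]]
wrist_force: [-0.7, -0.2, -2.1]
gripper_width: 0.206
```

```bash
python3 snap.py v side wrist scene;  python3 blade.py wrist_v.npz 130 210; python3 cov.py scene_v.npz
```

```text
22.55 [0.611  0.0044 0.2139] [ 0.0383 -0.1555 -0.988 ] 0.20360775604380937
pitch rel tool deg -16.619371380445592 up at fwd=.06 -0.007227867473696043 fwd rng 0.01944496196061939 0.07199850500560244 0.9608333333333333
cover slope deg 84.37037096915817 z at x=.56 1.8075118274420756 n 3632 minx 0.7059354153138129
```

View pics/side_v.png

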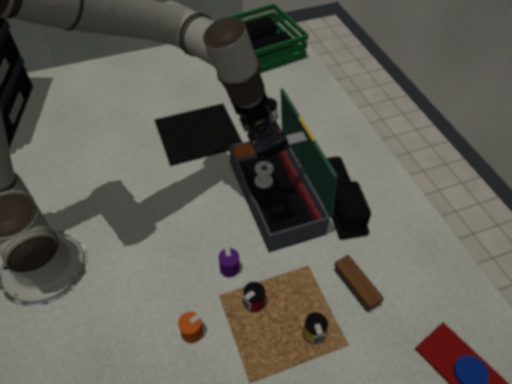

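View pics/wrist_v.png

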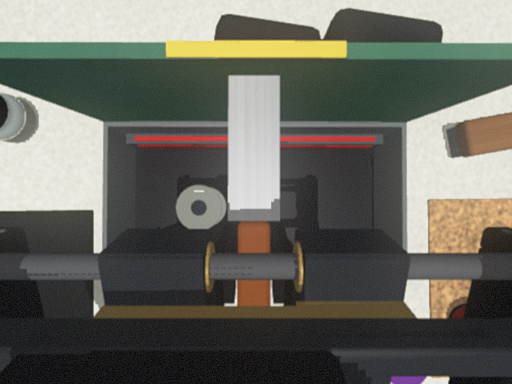

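Cover stands at ~85°. Now return the blade: back off, move over the black mat with the same pitch (blade then level).

Run:
```python
from lev import *
s=sense()
def T(x,y,z,tp): 
    inc([x,y,z],down(-90.6)@Rn.from_rotvec([0,0,np.deg2rad(tp)]).as_matrix(),s)
T(.52,.0045,.235,16.6);T(.545,.325,.235,16.6);T(.545,.325,.06,16.6);
```

```text
inc [ 0.0813 -0.046   0.0008] [-0.0003  0.0012  0.0024] rows>=1.9
inc [ 0.0602 -0.04   -0.32  ] [-0.0003  0.0012  0.0024] rows>=6.6
inc [ 0.1098  0.1278 -0.3201] [-0.0003  0.0012  0.0024] rows>=7.2
```

move_arm(increments="1 0.04 -0.023 0 0 0 0;1 0.081 -0.046 0 0 0 0;1 0.081 -0.046 -0.02 0 0 0;1 0.06 -0.04 -0.08 0 0 0;1 0.06 -0.04 -0.14 0 0 0;1 0.06 -0.04 -0.2 0 0 0;1 0.06 -0.04 -0.26 0 0 0;1 0.06 -0.04 -0.32 0 0 0")

```text
time_s: 23.35
tcp_pos: [0.5442, 0.2744, 0.2356]
ee_rot: [[-0.959, 0.284, -0.009], [0.009, -0.002, -1.0], [-0.284, -0.959, -0.001]]
wrist_force: [1.1, 0.4, -1.7]
gripper_width: 0.204
```

Run:
```python
from lev import *
s=sense();print(s['joints'])
def T(x,y,z,tp): 
    inc([x,y,z],down(-90.6)@Rn.from_rotvec([0,0,np.deg2rad(tp)]).as_matrix(),s)
T(.545,.325,.06,16.6);T(.545,.325,.02,16.6);
```

```text
[ 47.7176  13.0555 -18.3591  16.3437 -48.5637  31.9812]
inc [ 0.0495  0.1685 -0.0504] [0.0015 0.0012 0.002 ] rows>=3.7
inc [ 0.0609  0.2068 -0.0503] [0.0015 0.0012 0.002 ] rows>=4.4
```

move_arm(increments="1 0 0.03 -0.03 0 0 0;1 0.013 0.05 -0.05 0 0 0;1 0.025 0.09 -0.05 0 0 0;1 0.037 0.13 -0.05 0 0 0;1 0.0495 0.1685 -0.05 0 0 0;1 0.055 0.188 -0.05 0 0 0;1 0.058 0.198 -0.05 0 0 0;1 0.058 0.198 -0.05 0 0 0")

```text
time_s: 24.15
tcp_pos: [0.5442, 0.3209, 0.0264]
ee_rot: [[-0.96, 0.28, -0.009], [0.008, -0.005, -1.0], [-0.28, -0.96, 0.003]]
wrist_force: [-0.1, 0.4, -1.0]
gripper_width: 0.204
```

```bash
python3 snap.py w wrist scene; python3 blade.py wrist_w.npz 90 210
python3 - <<'E'
from lev import *
s=sense();print(s['joints'])
def T(x,y,z,tp): 
    inc([x,y,z],down(-90.6)@Rn.from_rotvec([0,0,np.deg2rad(tp)]).as_matrix(),s)
T(.545,.325,.01,16.6);
z=np.load("wrist_w.npz"); im,d=z['im'],z['d']; p={k:z[k] for k in('fx','fy','cx','cy','xyz','orientation')}
P=cloud("",d,p); Q=P[90:210,245:265].reshape(-1,3); print("steel z along x",np.polyfit(Q[:,0],Q[:,2],1),np.median(Q[:,2]))
E
```

```text
24.25 [0.5453 0.3224 0.0289] [ 0.0061 -0.9233 -0.2635] 0.2110147509009192
pitch rel tool deg -16.950108992604818 up at fwd=.06 -0.007339777978990497 fwd rng 0.019580899253972772 0.08656598457034971 0.9955555555555555
[ 47.777   28.5604 -35.3794  39.8878 -19.184    4.5901]
inc [ 0.0057  0.018  -0.0026] [0.0009 0.001  0.0031] rows>=0.4
steel z along x [-0.0644  0.0762] 0.036973972047583264
```

View pics/wrist_w.png

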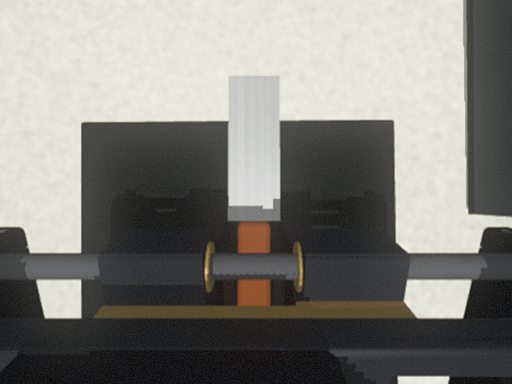

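move_arm(increments="1 0.003 0.009 -0.002 0 0 0.006;1 0.005 0.016 -0.002 0 0 0.006;1 0.005 0.0165 -0.002 0 0 0.006;1 0.005 0.0165 -0.002 0 0 0.006;1 0.005 0.0165 -0.002 0 0 0.006")

```text
time_s: 24.75
tcp_pos: [0.5452, 0.3244, 0.0122]
ee_rot: [[-0.957, 0.289, -0.01], [0.01, -0.002, -1.0], [-0.289, -0.957, -0.001]]
wrist_force: [0.1, 0.9, -0.5]
gripper_width: 0.206
```

Run:
```python
from lev import *
s=sense();print(s['joints'],s['tcp_pos'],s['wrist_force'],s['ee_rot'][:,0])
```

```text
[ 45.7749  29.6831 -38.5679  51.008  -15.5542  -5.046 ] [0.5452 0.3244 0.0122] [ 0.1491  0.8539 -0.5349] [-0.9573  0.0095 -0.289 ]
```

Open to release, then retreat along the tool axis.

move_arm(increments="0.3 0 0.001 0 0 0 0;-0.2 0 0.001 0 0 0 0;-0.6 0 0.001 0 0 0 0;-1 0 0.001 0 0 0 0;-1 0 0.001 0 0 0 0;-1 0 0.001 0 0 0 0;-1 0 0.001 0 0 0 0;-1 0 0.001 0 0 0 0")

```text
time_s: 25.55
tcp_pos: [0.5448, 0.3235, 0.0099]
ee_rot: [[-0.958, 0.287, -0.01], [0.009, -0.004, -1.0], [-0.287, -0.958, 0.001]]
wrist_force: [0.6, -0.3, 0.8]
gripper_width: 0.846
```

move_arm(increments="-1 0 -0.02 0 0 0 0;-1 0 -0.05 0 0 0 0;-1 0 -0.09 0 0 0 0;-1 0 -0.13 0 0 0 0;-1 0 -0.17 0 0 0 -0.1;-1 0 -0.2 0 0 0 -0.2;-1 0 -0.22 0 0 0 -0.29;-1 0 -0.22 0 0 0 -0.29")

```text
time_s: 26.35
tcp_pos: [0.4844, 0.3264, 0.2248]
ee_rot: [[-1.0, 0.007, -0.011], [0.011, 0.006, -1.0], [-0.007, -1.0, -0.006]]
wrist_force: [0.3, -0.7, 0.0]
gripper_width: 1.003
```

```bash
python3 snap.py x wrist scene side
python3 - <<'E'
from h import *
print(sense()['joints'])
import cv2
a=cv2.imread('pics/scene_x.png')[130:330,130:440];
cv2.imwrite('pics/x1.png',cv2.resize(a,None,fx=2.5,fy=2.5,interpolation=2))
E
```

```text
26.5 [0.4807 0.3233 0.219 ] [ 0.5522 -0.4936 -0.6324] 1.003161359032222
[ 49.9986  17.8151  -6.4434   0.1271 -65.8938  39.3498]
```

View pics/x1.png

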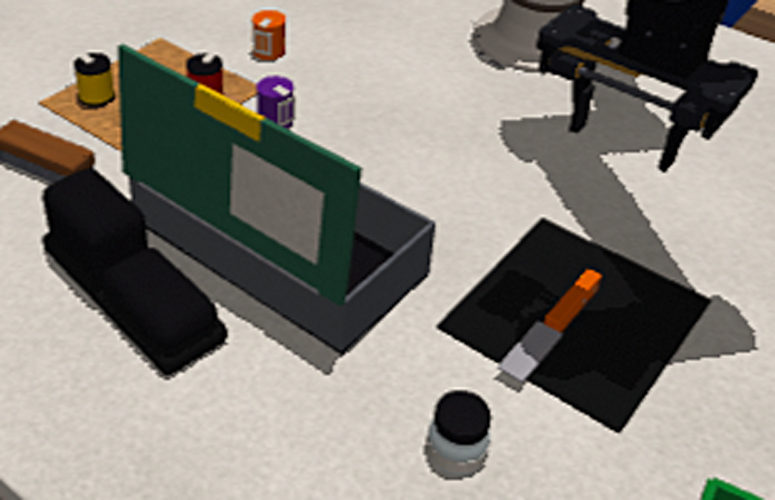

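View pics/side_x.png

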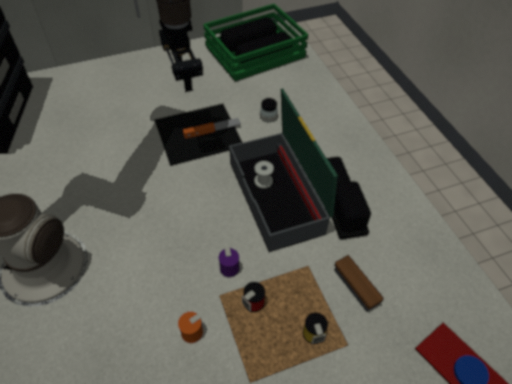

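Blade lies flat on the mat, cover upright. Now locate the core.

Run:
```python
from h import *
n="side"; z=np.load("side_x.npz"); im,d=z['im'],z['d']; P=cloud(n,d); H=hsv(im)
m=(P[...,2]>.055)&(P[...,2]<.075)&(P[...,0]>.55)&(P[...,0]<.70)&(P[...,1]>-.14)&(P[...,1]<.15)&(H[...,2]>100)
uv=np.argwhere(m)[:,::-1]; X=rayplane(n,uv,.064); print(len(uv),uv.mean(0),(X.min(0)+X.max(0))/2,X.mean(0),X.max(0)-X.min(0))
# case inner rim from side:
```

```text
170 [263.6647 167.8824] [0.6279 0.0691 0.064 ] [0.6277 0.0687 0.064 ] [0.0496 0.0502 0.    ]
```

Run:
```python
from h import *
inc([.55,.068,.20],down(-90.6))
```

```text
inc [-0.0719  0.0198  0.2545] [-0.0033  0.      0.0001] rows>=5.3
```

move_arm(increments="-1 -0.072 0.02 0.2545 -0.003 0 0;-1 -0.072 0.02 0.2545 -0.003 0 0;-1 -0.072 0.02 0.2545 -0.003 0 0;-1 -0.072 0.02 0.2545 -0.003 0 0;-1 -0.072 0.02 0.2545 -0.003 0 0;-1 -0.072 0.02 0.2545 -0.003 0 0;-1 -0.072 0.02 0.2545 -0.003 0 0;-1 -0.072 0.02 0.2545 -0.003 0 0")

```text
time_s: 27.3
tcp_pos: [0.5502, 0.0692, 0.1999]
ee_rot: [[-1.0, -0.0, -0.01], [0.01, 0.001, -1.0], [0.0, -1.0, -0.001]]
wrist_force: [0.3, 0.2, 0.4]
gripper_width: 0.998
```

```bash
python3 snap.py y wrist
cat > wtop.py <<'E'
from h import *
import sys
# usage: file z  -> fit of disc top in wrist view
def disc(f,zt,cx,cy,white=False,rad=.034):
    z=np.load(f); im,d=z['im'],z['d']; p={k:z[k] for k in('fx','fy','cx','cy','xyz','orientation')}
    P=cloud("",d,p); m=(abs(P[...,2]-zt)<.006)&(np.hypot(P[...,0]-cx,P[...,1]-cy)<rad)&(d>0)
    c=max(cv2.findContours(m.astype(np.uint8),cv2.RETR_EXTERNAL,cv2.CHAIN_APPROX_NONE)[0],key=cv2.contourArea)[:,0]
    X=(rayplane("",c,zt,p)[:,:2]*1000).astype(np.float32); (x,y),r=cv2.minEnclosingCircle(X)
    H=hsv(im); q=m&(H[...,2]>120)&(H[...,1]<70)
    print("disc",m.sum(),"ctr",x/1000,y/1000,"r",r,"ell",cv2.fitEllipse(X)[0:2],"px",c.mean(0))
    if q.sum()>5:
        D=rayplane("",np.argwhere(q)[:,::-1],zt,p)[:,:2]; v=D.mean(0)-[x/1000,y/1000]; print("dash n",q.sum(),D.mean(0),"ang",np.rad2deg(np.arctan2(v[1],v[0])),"len",np.hypot(*v))
    return x/1000,y/1000
if __name__=="__main__": disc(sys.argv[1],*map(float,sys.argv[2:]))
E
python3 wtop.py wrist_y.npz .064 .628 .069; python3 -c "
from h import *;s=sense();print(s['ee_rot'],s['joints'])"
```

```text
27.35 [0.5504 0.0698 0.2003] [-0.3678 -0.1975 -0.3865] 0.9945322723120292
disc 2191 ctr 0.625863525390625 0.0678091049194336 r 26.000656127929688 ell ((625.816650390625, 67.78316497802734), (51.067501068115234, 51.08637237548828)) px [255.1216 111.1014]
dash n 1888 [0.6266 0.0678] ang -0.90643135114203 len 0.0007290408295047836
[[-1.      0.0003 -0.0087]
 [ 0.0087  0.0013 -1.    ]
 [-0.0002 -1.     -0.0013]] [ 23.9347  16.2197 -11.4785  -0.0723 -62.2571  65.6014]
```

View pics/wrist_y.png

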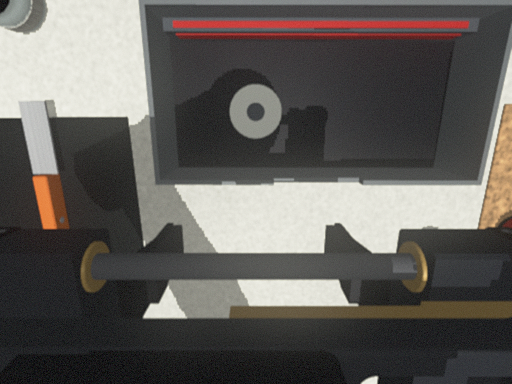

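Core at (0.626, 0.068), wrist px (255,111). Descend and grip.

Run:
```python
from h import *
inc([.626,.068,.2],down(-90.6));inc([.626,.068,.023],down(-90.6))
```

```text
inc [-0.0756  0.0003  0.0012] [ 0.0013  0.0018 -0.0002] rows>=1.5
inc [-0.0756  0.1773  0.0014] [ 0.0013  0.0018 -0.0002] rows>=3.9
```

move_arm(increments="-1 -0.04 0.01 0.001 0 0 0;-1 -0.0756 0.03 0.001 0 0 0;-1 -0.0756 0.07 0.001 0 0 0;-1 -0.0756 0.11 0.001 0 0 0;-1 -0.0756 0.15 0.001 0 0 0;-1 -0.0756 0.177 0.001 0 0 0;-1 -0.0756 0.177 0.001 0 0 0;-1 -0.0756 0.177 0.001 0 0 0")

```text
time_s: 28.15
tcp_pos: [0.6272, 0.0691, 0.0245]
ee_rot: [[-1.0, 0.002, -0.007], [0.007, 0.001, -1.0], [-0.002, -1.0, -0.001]]
wrist_force: [0.1, 0.7, 1.0]
gripper_width: 1.002
```

move_arm(increments="0.3 0 0 0 0 0 0;0.6 0 0 0 0 0 0;1 0 0 0 0 0 0;1 0 0 0 0 0 0;1 0 0 0 0 0 0;1 0 0 0 0 0 0;1 0 0 0 0 0 0;1 0 0 0 0 0 0")

```text
time_s: 28.95
tcp_pos: [0.627, 0.0676, 0.0245]
ee_rot: [[-1.0, 0.002, -0.01], [0.01, 0.002, -1.0], [-0.002, -1.0, -0.002]]
wrist_force: [-0.2, -1.0, 2.6]
gripper_width: 0.591
```

Run:
```python
from h import *
inc([.60,.068,.18],down(-90.6));inc([.44,-.40,.18],down(-90.6)); inc([.44,-.40,.0215],down(-90.6))
```

```text
inc [ 0.0268 -0.1555 -0.0004] [ 0.0018  0.0006 -0.0016] rows>=3.2
inc [ 0.1822 -0.1566  0.4691] [ 0.0018  0.0006 -0.0016] rows>=10.5
inc [0.1824 0.0019 0.4694] [ 0.0018  0.0006 -0.0016] rows>=10.1
```

move_arm(increments="1 0 -0.04 0 0 0 0;1 0 -0.08 0 0 0 0;1 0.01 -0.12 0 0 0 0;1 0.03 -0.155 0.02 0 0 0;1 0.05 -0.155 0.06 0 0 0;1 0.07 -0.155 0.1 0 0 0;1 0.09 -0.155 0.145 0 0 0;1 0.11 -0.155 0.19 0 0 0")

```text
time_s: 29.75
tcp_pos: [0.5135, -0.1226, 0.1783]
ee_rot: [[-1.0, 0.001, -0.009], [0.009, 0.002, -1.0], [-0.001, -1.0, -0.002]]
wrist_force: [0.9, -0.2, -0.6]
gripper_width: 0.594
```

Run:
```python
from h import *
inc([.44,-.40,.18],down(-90.6)); print(sense()['gripper_width'],sense()['joints'])
```

```text
inc [ 0.071  -0.0024  0.278 ] [ 0.0023  0.0014 -0.0012] rows>=5.7
0.594201252485727 [  4.1106  14.8027 -16.8945  -0.151  -58.2247  85.4484]
```

move_arm(increments="1 0.071 -0.0024 0.278 0.002 0 0;1 0.071 -0.0024 0.278 0.002 0 0;1 0.071 -0.0024 0.278 0.002 0 0;1 0.071 -0.0024 0.278 0.002 0 0;1 0.071 -0.0024 0.278 0.002 0 0;1 0.071 -0.0024 0.278 0.002 0 0;1 0.071 -0.0024 0.278 0.002 0 0;1 0.071 -0.0024 0.278 0.002 0 0")

```text
time_s: 30.55
tcp_pos: [0.4403, -0.3993, 0.1793]
ee_rot: [[-1.0, 0.0, -0.012], [0.012, 0.001, -1.0], [-0.0, -1.0, -0.001]]
wrist_force: [0.6, 0.2, -0.7]
gripper_width: 0.591
```

```bash
python3 snap.py z wrist side
python3 - <<'E'
from h import *
inc([.44,-.40,.03],down(-90.6));
E
```

```text
30.65 [ 0.4411 -0.398   0.1799] [ 0.2279  0.0275 -0.5718] 0.5905373078519351
inc [0.0012 0.1499 0.0021] [ 0.0007  0.001  -0.0008] rows>=3.0
```

View pics/side_z.png

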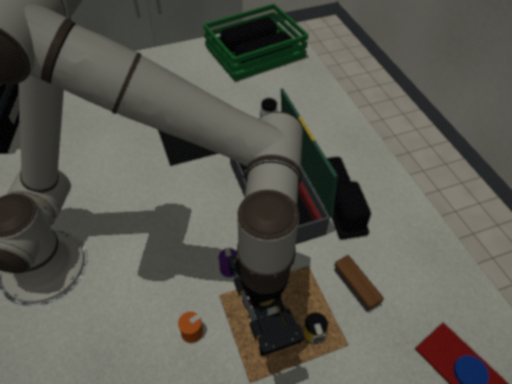

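View pics/wrist_z.png

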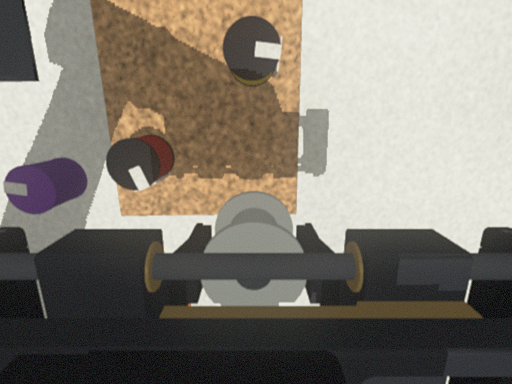

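move_arm(increments="1 0.001 0.04 0.002 0 0 0;1 0.001 0.08 0.002 0 0 0;1 0.001 0.12 0.002 0 0 0;1 0.001 0.145 0.002 0 0 0;1 0.001 0.156 0.002 0 0 0;1 0.001 0.156 0.002 0 0 0;1 0.001 0.156 0.002 0 0 0")

```text
time_s: 31.35
tcp_pos: [0.4416, -0.4006, 0.0254]
ee_rot: [[-1.0, 0.003, -0.008], [0.008, -0.001, -1.0], [-0.003, -1.0, 0.001]]
wrist_force: [0.9, 0.9, -0.6]
gripper_width: 0.59
```

Run:
```python
from h import *
s=sense();print(s['tcp_pos'],s['wrist_force'],s['ee_rot'][:,1])
```

```text
[ 0.4416 -0.4006  0.0254] [ 0.9124  0.9234 -0.5996] [ 0.0032 -0.0013 -1.    ]
```

Lower 2.5 mm more, then open and rise.

move_arm(increments="1 0 0.0025 0 0 0 0;1 0 0.0025 0 0 0 0;0 0 0.0025 0 0 0 0;-0.5 0 0.0025 0 0 0 0;-0.5 0 0.0025 0 0 0 0;-0.5 0 0.0025 0 0 0 0;-0.5 0 0.0025 0 0 0 0;-0.5 0 0.0025 0 0 0 0")

```text
time_s: 32.15
tcp_pos: [0.4403, -0.4008, 0.0219]
ee_rot: [[-1.0, 0.001, -0.01], [0.01, -0.0, -1.0], [-0.001, -1.0, 0.0]]
wrist_force: [0.1, -0.1, 0.6]
gripper_width: 0.748
```

move_arm(increments="-0.5 0 -0.03 0 0 0 0;-0.5 0 -0.07 0 0 0 0;-0.5 0 -0.11 0 0 0 0;-0.5 0.02 -0.15 0 0 0 0;-0.5 0.06 -0.18 -0.02 0 0 0;-0.5 0.1 -0.2 -0.05 0 0 0;-1 0.1 -0.2 -0.05 0 0 0;-1 0.1 -0.2 -0.05 0 0 0")

```text
time_s: 32.95
tcp_pos: [0.34, -0.3495, 0.2232]
ee_rot: [[-1.0, 0.004, -0.01], [0.01, -0.002, -1.0], [-0.004, -1.0, 0.001]]
wrist_force: [1.1, 0.3, -0.4]
gripper_width: 0.856
```

```bash
python3 snap.py A wrist side; python3 wtop.py wrist_A.npz .062 .47 -.28;python3 wtop.py wrist_A.npz .062 .573 -.398;python3 wtop.py wrist_A.npz .062 .441 -.40
```

```text
33.05 [ 0.3411 -0.3501  0.2215] [1.2011 0.9279 0.095 ] 0.9349082227487695
disc 2150 ctr 0.466862060546875 -0.2789603271484375 r 26.38886260986328 ell ((466.8702087402344, -278.9712829589844), (51.05846405029297, 51.97904968261719)) px [185.2925  61.7755]
dash n 224 [ 0.4541 -0.2837] ang -159.73419297302692 len 0.013556686904030911
disc 1989 ctr 0.439345458984375 -0.3996399841308594 r 26.147130966186523 ell ((439.39129638671875, -399.7109680175781), (51.13014221191406, 51.363224029541016)) px [300.4366  88.9085]
dash n 1795 [ 0.4398 -0.3997] ang -6.452424559556928 len 0.00042556397477123325Traceback (most recent call last):
  File "wtop.py", line 14, in <module>
    if __name__=="__main__": disc(sys.argv[1],*map(float,sys.argv[2:]))
                             ~~~~^^^^^^^^^^^^^^^^^^^^^^^^^^^^^^^^^^^^^^
  File "wtop.py", line 7, in disc
    c=max(cv2.findContours(m.astype(np.uint8),cv2.RETR_EXTERNAL,cv2.CHAIN_APPROX_NONE)[0],key=cv2.contourArea)[:,0]
      ~~~^^^^^^^^^^^^^^^^^^^^^^^^^^^^^^^^^^^^^^^^^^^^^^^^^^^^^^^^^^^^^^^^^^^^^^^^^^^^^^^^^^^^^^^^^^^^^^^^^^^^^
ValueError: max() iterable argument is empty
```

View pics/wrist_A.png

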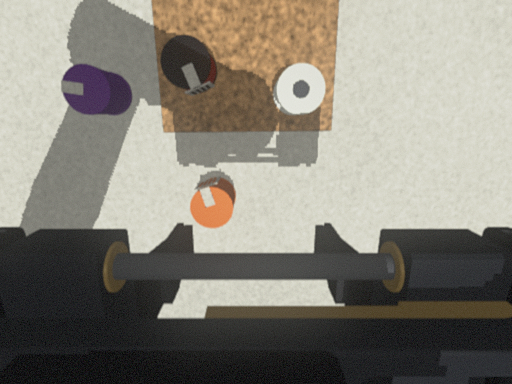

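View pics/side_A.png

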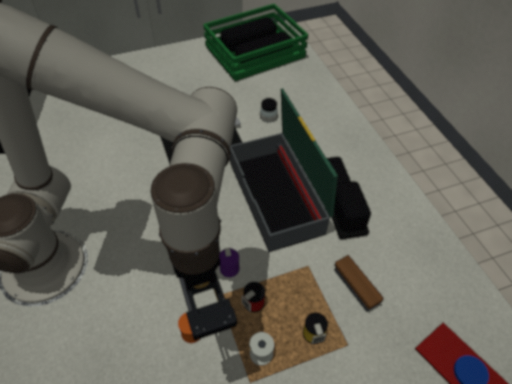

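Core stands on the mat at (0.44, −0.40). Red spool: px (185,62), centre (0.467, −0.279), dash at −160°. Pick it with jaws at −249.7° (then turn +159° to place).

Run:
```python
from h import *
inc([.467,-.279,.16],down(-249.7)); print(sense()['joints'])
```

```text
inc [-0.1252  0.0617 -0.0723] [ 0.0021  2.7776 -0.0006] rows>=18.5
[-26.681    8.6976 -18.2239  -0.0342 -62.9946 116.1399]
```

move_arm(increments="-1 -0.03 0.015 -0.018 0 0.14 0;-1 -0.06 0.03 -0.036 0 0.28 0;-1 -0.09 0.045 -0.054 0 0.42 0;-1 -0.125 0.0617 -0.072 0 0.56 0;-1 -0.125 0.0617 -0.072 0 0.7 0;-1 -0.125 0.0617 -0.072 0 0.84 0;-1 -0.125 0.0617 -0.072 0 0.98 0;-1 -0.125 0.0617 -0.072 0 1.12 0")

```text
time_s: 33.85
tcp_pos: [0.4672, -0.2791, 0.158]
ee_rot: [[-0.422, -0.002, -0.907], [0.907, 0.001, -0.422], [0.001, -1.0, 0.001]]
wrist_force: [0.5, 0.6, 0.4]
gripper_width: 1.004
```

move_arm(increments="-1 0 0 0 0 0.14 0;-1 0 0 0 0 0.28 0;-1 0 0 0 0 0.42 0;-1 0 0 0 0 0.56 0;-1 0 0 0 0 0.7 0;-1 0 0 0 0 0.84 0;-1 0 0 0 0 0.98 0;-1 0 0 0 0 1.12 0")

```text
time_s: 34.65
tcp_pos: [0.4671, -0.2793, 0.1582]
ee_rot: [[0.632, -0.002, -0.775], [0.775, 0.001, 0.632], [-0.0, -1.0, 0.002]]
wrist_force: [0.4, -1.3, 0.2]
gripper_width: 0.999
```

Run:
```python
from h import *
inc([.467,-.279,.16],down(-249.7)); print(sense()['joints'])
```

```text
inc [ 0.0001 -0.0018  0.0003] [-0.0015  0.5317 -0.0009] rows>=3.5
[-13.8081  17.5412 -16.2474  -0.0175 -56.3077 -25.4169]
```

move_arm(increments="-1 0 0 0 0 0.14 0;-1 0 0 0 0 0.28 0;-1 0 0.03 0 0 0.42 0;-1 0 0.06 0 0 0.53 0;-1 0 0.1 0 0 0.532 0;-1 0 0.13 0 0 0.532 0;-1 0 0.1365 0 0 0.532 0;-1 0 0.1365 0 0 0.532 0")

```text
time_s: 35.45
tcp_pos: [0.4663, -0.2791, 0.0217]
ee_rot: [[0.936, -0.003, -0.352], [0.352, 0.001, 0.936], [-0.002, -1.0, 0.002]]
wrist_force: [-0.2, 0.7, 0.6]
gripper_width: 1.003
```

```bash
python3 snap.py B wrist side
python3 - <<'E'
from h import *
inc([.467,-.279,.0225],down(-249.7)); print(sense()['joints'])
E
```

```text
35.55 [ 0.4679 -0.2795  0.0243] [-0.4415  0.3509  0.0344] 0.9983513701370789
inc [-0.0007  0.0018  0.0008] [0.0018 0.0061 0.0023] rows>=0.0
[-13.8001  27.3436 -24.4896   0.0175 -37.9966 -55.5666]
```

View pics/wrist_B.png

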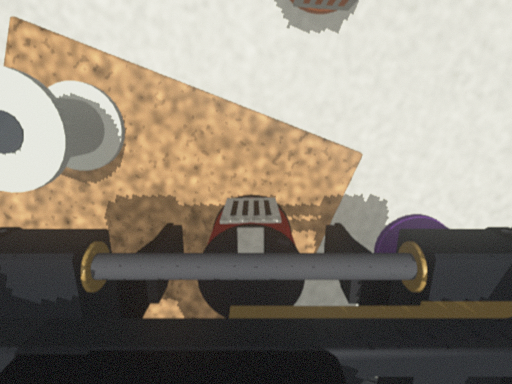

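Label centred at px (250,210), dash straight forward: well aligned. Close and lift.

move_arm(increments="0.3 0 0 0 0 0 0;0.6 0 0 0 0 0 0;1 0 0 0 0 0 0;1 0 0 0 0 0 0;1 0 0 0 0 0 0;1 0 0 0 0 0 0;1 0 0 0 0 0 0;1 0 0 0 0 0 0")

```text
time_s: 36.35
tcp_pos: [0.4668, -0.2792, 0.024]
ee_rot: [[0.936, 0.002, -0.352], [0.352, -0.0, 0.936], [0.002, -1.0, -0.001]]
wrist_force: [-0.2, 0.0, 2.6]
gripper_width: 0.59
```

Run:
```python
from h import *
inc([.467,-.279,.19]);inc([.50,-.10,.19],down(-90.6)); print(sense()['joints'])
```

```text
inc [ 0.0006 -0.166  -0.0001] [0. 0. 0.] rows>=3.3
inc [ 0.0945 -0.166   0.1558] [ 0.0026 -2.7711 -0.001 ] rows>=18.5
[-13.8013  27.3074 -24.6132  -0.0075 -37.9667 -55.5663]
```

move_arm(increments="1 0 -0.04 0 0 0 0;1 0 -0.08 0 0 0 0;1 0 -0.12 0 0 0 0;1 0 -0.16 0 0 0 0;1 0.01 -0.166 0.02 0 -0.14 0;1 0.03 -0.166 0.05 0 -0.28 0;1 0.05 -0.166 0.085 0 -0.42 0;1 0.07 -0.166 0.12 0 -0.56 0")

```text
time_s: 37.15
tcp_pos: [0.4888, -0.1407, 0.1889]
ee_rot: [[0.603, -0.0, -0.798], [0.798, 0.001, 0.603], [0.0, -1.0, 0.001]]
wrist_force: [1.0, 0.2, -2.2]
gripper_width: 0.589
```

move_arm(increments="1 0 0 0 0 -0.14 0;1 0 0 0 0 -0.28 0;1 0 0 0 0 -0.42 0;1 0 0 0 0 -0.56 0;1 0 0 0 0 -0.7 0;1 0 0 0 0 -0.84 0;1 0 0 0 0 -0.98 0;1 0 0 0 0 -1.12 0")

```text
time_s: 37.95
tcp_pos: [0.4887, -0.1418, 0.1887]
ee_rot: [[-0.457, -0.001, -0.89], [0.89, 0.001, -0.457], [0.001, -1.0, 0.001]]
wrist_force: [0.1, -0.8, -2.1]
gripper_width: 0.588
```

Run:
```python
from h import *
inc([.52,-.07,.19],down(-90.6)); print(sense()['joints'])
```

```text
inc [ 0.0496 -0.0013 -0.0607] [ 0.0001 -1.086   0.0012] rows>=7.2
[  2.0935  12.448  -18.5067  -0.0452 -59.0955  25.1045]
```

Run:
```python
from h import *
inc([.54,.085,.19],down(-90.6));
```

```text
inc [ 0.1784 -0.0012 -0.1493] [ 0.0001 -1.086   0.0012] rows>=7.2
```

move_arm(increments="1 0.022 0 -0.019 0 -0.14 0;1 0.045 0 -0.037 0 -0.28 0;1 0.067 -0.001 -0.056 0 -0.42 0;1 0.09 -0.001 -0.075 0 -0.56 0;1 0.112 -0.001 -0.093 0 -0.7 0;1 0.135 -0.001 -0.112 0 -0.84 0;1 0.157 -0.001 -0.131 0 -0.98 0;1 0.178 -0.001 -0.149 0 -1.086 0")

```text
time_s: 38.75
tcp_pos: [0.5414, 0.0853, 0.1898]
ee_rot: [[-1.0, -0.001, -0.011], [0.011, -0.0, -1.0], [0.001, -1.0, 0.0]]
wrist_force: [0.0, 0.0, -2.3]
gripper_width: 0.594
```

```bash
python3 snap.py C wrist side
python3 - <<'E'
from h import *
inc([.62,.085,.19],down(-90.6)); inc([.62,.085,.03],down(-90.6)); print(sense()['joints'])
E
```

```text
38.85 [0.5422 0.0867 0.1896] [ 0.0947 -0.3585 -1.9049] 0.591923742718714
inc [-0.0778 -0.0004  0.0008] [ 0.0002 -0.0011 -0.0002] rows>=1.6
inc [-0.0778  0.1596  0.0008] [ 0.0002 -0.0011 -0.0002] rows>=3.6
[ 26.0024  16.2105 -13.1692  -0.0039 -60.6071  63.3382]
```

View pics/wrist_C.png

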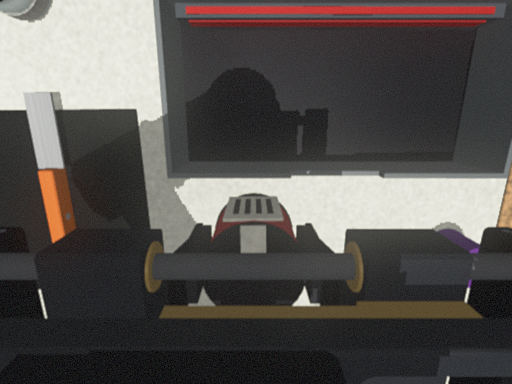

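View pics/side_C.png

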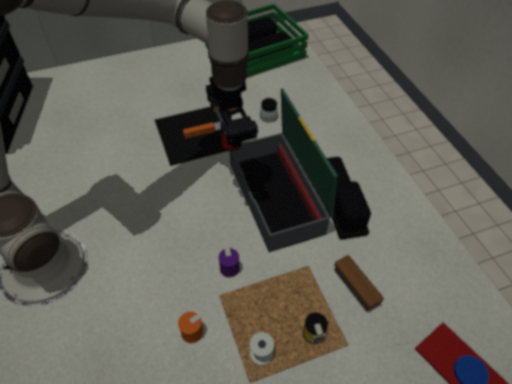

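move_arm(increments="1 -0.04 0 0 0 0 0;1 -0.078 0.01 0 0 0 0;1 -0.078 0.05 0 0 0 0;1 -0.078 0.09 0 0 0 0;1 -0.078 0.125 0 0 0 0;1 -0.078 0.15 0 0 0 0;1 -0.078 0.161 0 0 0 0;1 -0.078 0.161 0 0 0 0")

```text
time_s: 39.65
tcp_pos: [0.6192, 0.082, 0.0285]
ee_rot: [[-1.0, -0.002, -0.017], [0.017, -0.001, -1.0], [0.002, -1.0, 0.001]]
wrist_force: [-0.9, 1.3, -1.3]
gripper_width: 0.589
```

Run:
```python
from h import *
s=sense();print(s['tcp_pos'],s['wrist_force'],s['ee_rot'][:,1])
```

```text
[0.6192 0.082  0.0285] [-0.9188  1.253  -1.2531] [-0.0019 -0.0014 -1.    ]
```

move_arm(increments="1 0 0.002 0 0 0 0;1 0 0.002 0 0 0 0;0 0 0.002 0 0 0 0;-0.5 0 0.002 0 0 0 0;-0.5 0 0.002 0 0 0 0;-0.5 0 0.002 0 0 0 0;-0.5 0 0.002 0 0 0 0;-0.5 0 0.002 0 0 0 0")

```text
time_s: 40.45
tcp_pos: [0.6203, 0.0828, 0.028]
ee_rot: [[-1.0, 0.002, -0.016], [0.016, -0.0, -1.0], [-0.002, -1.0, -0.0]]
wrist_force: [1.0, 0.0, 1.2]
gripper_width: 0.751
```

move_arm(increments="-0.5 0 -0.03 0 0 0 0;-0.5 0 -0.07 0 0 0 0;-0.5 0 -0.11 0 0 0 0;-0.5 0 -0.15 0 0 0 0;-0.5 0.04 -0.18 0 0 0 0;-0.5 0.08 -0.2 0 0 0 0;-1 0.08 -0.2 0 0 0 0;-1 0.08 -0.2 0 0 0 0")

```text
time_s: 41.25
tcp_pos: [0.5397, 0.0843, 0.229]
ee_rot: [[-1.0, 0.004, -0.015], [0.015, 0.001, -1.0], [-0.004, -1.0, -0.001]]
wrist_force: [-0.5, 0.6, 0.2]
gripper_width: 0.851
```

```bash
python3 snap.py D wrist side; python3 wtop.py wrist_D.npz .064 .62 .085
python3 - <<'E'
from h import *
n="side"; z=np.load("side_D.npz"); im,d=z['im'],z['d']; P=cloud(n,d); H=hsv(im)
x,y,zz=P[...,0],P[...,1],P[...,2]; v,s=H[...,2],H[...,1]
q=(np.hypot(x-.572,y+.399)<.06)&(zz>.054)&(zz<.075)
top=rayplane(n,np.argwhere(q)[:,::-1],.062); w=q&(v>110)&(s<70)
c=((top.max(0)+top.min(0))/2); D=rayplane(n,np.argwhere(w)[:,::-1],.062).mean(0); print(c,D,np.rad2deg(np.arctan2(*(D-c)[1::-1])))
E
```

```text
41.35 [0.5402 0.0841 0.2272] [-0.0082 -1.5048 -0.0731] 0.933662862673375
disc 1823 ctr 0.6177854614257813 0.08394621276855468 r 26.076217651367188 ell ((617.7129516601562, 83.89409637451172), (50.90852355957031, 51.107704162597656)) px [253.7852 110.1778]
dash n 215 [0.6325 0.0841] ang 0.4180907874392354 len 0.014756784013279022
[ 0.5725 -0.3992  0.062 ] [ 0.5705 -0.4116  0.062 ] -98.95005784187178
```

View pics/wrist_D.png

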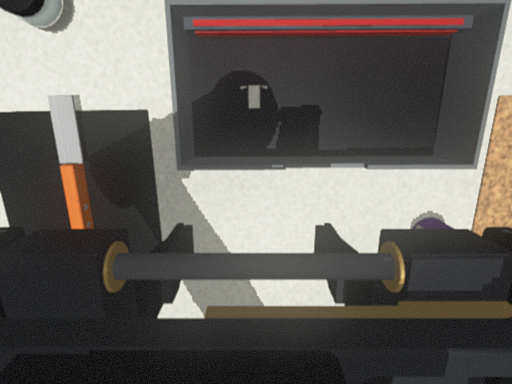

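View pics/side_D.png

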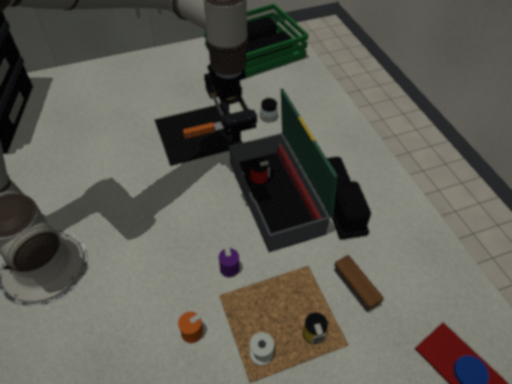

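Red stands in the case with dash at +0.4°. Now view yellow from above.

Run:
```python
from h import *
inc([.48,-.38,.22],down(-90.6));
```

```text
inc [0.0528 0.0073 0.465 ] [-0.0003 -0.0055 -0.0006] rows>=9.4
```

move_arm(increments="-1 0.006 0.001 0.048 0 0 0;-1 0.011 0.002 0.096 0 0 0;-1 0.016 0.002 0.144 0 0 0;-1 0.022 0.003 0.192 0 0 0;-1 0.028 0.004 0.24 0 0 0;-1 0.033 0.005 0.288 0 0 0;-1 0.038 0.006 0.336 0 0 0;-1 0.044 0.007 0.384 0 0 0")

```text
time_s: 42.15
tcp_pos: [0.4898, -0.3016, 0.219]
ee_rot: [[-1.0, -0.001, -0.016], [0.016, 0.001, -1.0], [0.001, -1.0, -0.001]]
wrist_force: [1.1, -0.5, 1.0]
gripper_width: 1.0
```

move_arm(increments="-1 0.004 0 0.04 0 0 0;-1 0.008 0 0.08 0 0 0;-1 0.008 0 0.08 0 0 0;-1 0.008 0 0.08 0 0 0")

```text
time_s: 42.55
tcp_pos: [0.4802, -0.3801, 0.2184]
ee_rot: [[-1.0, -0.002, -0.018], [0.018, 0.002, -1.0], [0.002, -1.0, -0.002]]
wrist_force: [0.4, 0.6, -0.9]
gripper_width: 0.998
```

```bash
python3 snap.py E wrist; python3 wtop.py wrist_E.npz .062 .572 -.398 0 .06
```

```text
42.6 [ 0.4805 -0.3792  0.219 ] [ 0.1376 -0.3389  0.2501] 1.003888252685451
disc 2002 ctr 0.5698731079101562 -0.3982918395996094 r 26.206008911132812 ell ((569.7202758789062, -398.0152587890625), (51.05006790161133, 51.178768157958984)) px [269.8723  97.305 ]
dash n 276 [ 0.5686 -0.4132] ang -95.0372050501512 len 0.014954896689905049
```

View pics/wrist_E.png

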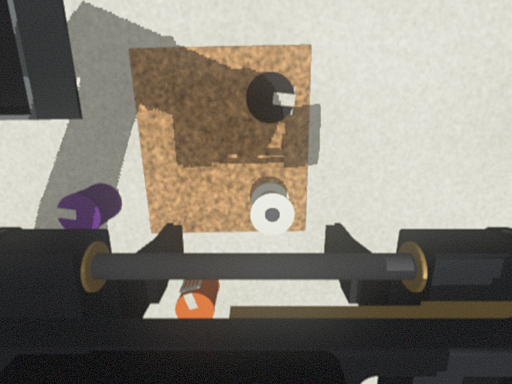

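Run:
```python
from h import *
inc([.570,-.398,.16],down(-185)); print(sense()['joints'])
```

```text
inc [-0.0899  0.0589  0.0173] [0.     1.6412 0.0019] rows>=10.9
[-23.1705  20.978   -1.6807  -0.0471 -67.4305 112.2233]
```

move_arm(increments="-1 -0.02 0.01 0.004 0 0.145 0;-1 -0.04 0.02 0.008 0 0.29 0;-1 -0.06 0.03 0.012 0 0.435 0;-1 -0.075 0.04 0.015 0 0.58 0;-1 -0.09 0.05 0.0173 0 0.725 0;-1 -0.09 0.059 0.0173 0 0.87 0;-1 -0.09 0.059 0.0173 0 1.015 0;-1 -0.09 0.059 0.0173 0 1.16 0")

```text
time_s: 43.4
tcp_pos: [0.571, -0.396, 0.1608]
ee_rot: [[-0.381, -0.0, -0.924], [0.924, 0.001, -0.381], [0.001, -1.0, 0.0]]
wrist_force: [0.0, 0.2, -0.1]
gripper_width: 0.997
```

Run:
```python
from h import *
inc([.570,-.398,.0225],down(-185))
```

```text
inc [-0.0016  0.1383  0.0017] [-0.0002  0.4786  0.0008] rows>=3.2
```

move_arm(increments="-1 0 0.01 0 0 0.145 0;-1 -0.001 0.03 0.001 0 0.29 0;-1 -0.0016 0.05 0.0017 0 0.435 0;-1 -0.0016 0.08 0.0017 0 0.479 0;-1 -0.0016 0.115 0.0017 0 0.479 0;-1 -0.0016 0.138 0.0017 0 0.479 0;-1 -0.0016 0.138 0.0017 0 0.479 0;-1 -0.0016 0.138 0.0017 0 0.479 0")

```text
time_s: 44.2
tcp_pos: [0.5705, -0.3991, 0.0241]
ee_rot: [[0.082, 0.001, -0.997], [0.997, -0.0, 0.082], [-0.0, -1.0, -0.001]]
wrist_force: [-0.5, -0.1, 0.6]
gripper_width: 0.999
```

```bash
python3 snap.py F wrist
python3 - <<'E'
from h import *
inc([.570,-.398,.0225],down(-185))
E
```

```text
44.25 [ 0.5711 -0.3997  0.0254] [0.6132 0.0385 0.0773] 1.0020334001504163
inc [0.0016 0.0028 0.0013] [ 0.0035  0.005  -0.0012] rows>=0.1
```

View pics/wrist_F.png

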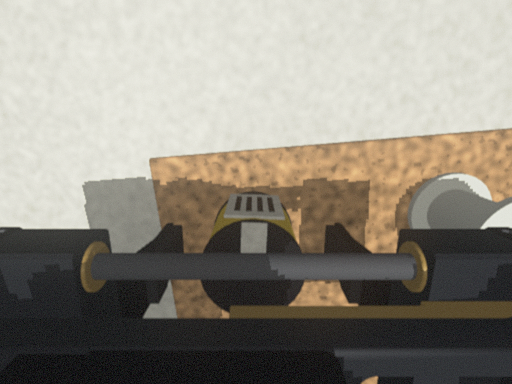

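Yellow centred, label forward at px (254,207). Close and lift.

move_arm(increments="0.3 0 0.002 0 0 0 0;0.6 0 0.002 0 0 0 0;1 0 0.002 0 0 0 0;1 0 0.002 0 0 0 0;1 0 0.002 0 0 0 0;1 0 0.002 0 0 0 0;1 0 0.002 0 0 0 0;1 0 0.002 0 0 0 0")

```text
time_s: 45.05
tcp_pos: [0.5699, -0.4001, 0.0221]
ee_rot: [[0.084, 0.002, -0.996], [0.996, -0.0, 0.084], [-0.0, -1.0, -0.002]]
wrist_force: [0.3, 0.9, 1.5]
gripper_width: 0.589
```

Run:
```python
from h import *
inc([.570,-.398,.19]);inc([.53,-.2,.19],down(-90.6));print(sense()['tcp_pos'])
```

```text
inc [ 0.002  -0.1679 -0.0002] [0. 0. 0.] rows>=3.4
inc [ 0.196  -0.168   0.0562] [ 0.0013 -1.6443 -0.0018] rows>=11.0
[ 0.5699 -0.4001  0.0221]
```

move_arm(increments="1 0 -0.04 0 0 0 0;1 0 -0.08 0 0 0 0;1 0 -0.12 0 0 0 0;1 0 -0.16 0 0 0 0;1 0.04 -0.168 0.012 0 -0.14 0;1 0.08 -0.168 0.024 0 -0.28 0;1 0.12 -0.168 0.036 0 -0.42 0;1 0.16 -0.168 0.048 0 -0.56 0")

```text
time_s: 45.85
tcp_pos: [0.5339, -0.2349, 0.1893]
ee_rot: [[-0.463, 0.0, -0.887], [0.887, 0.001, -0.463], [0.0, -1.0, -0.001]]
wrist_force: [0.3, 1.4, -1.1]
gripper_width: 0.587
```

Run:
```python
from h import *
inc([.54,-.075,.19],down(-90.6));print(sense()['gripper_width'])
```

```text
inc [ 0.1389 -0.0006 -0.0794] [ 0.0007 -1.0794  0.    ] rows>=7.2
0.5866610478335283
```

move_arm(increments="1 0.018 0 -0.01 0 -0.14 0;1 0.036 0 -0.02 0 -0.28 0;1 0.054 0 -0.03 0 -0.42 0;1 0.072 0 -0.04 0 -0.56 0;1 0.09 0 -0.051 0 -0.7 0;1 0.108 0 -0.062 0 -0.84 0;1 0.126 0 -0.072 0 -0.98 0;1 0.139 0 -0.0794 0 -1.08 0")

```text
time_s: 46.65
tcp_pos: [0.5413, -0.0753, 0.1893]
ee_rot: [[-1.0, 0.0, -0.01], [0.01, 0.0, -1.0], [-0.0, -1.0, -0.0]]
wrist_force: [0.5, -0.3, -1.0]
gripper_width: 0.588
```

```bash
python3 snap.py G wrist;python3 wtop.py wrist_G.npz .064 .62 .085
python3 - <<'E'
from h import *
inc([.62,-.075,.03],down(-90.6));print(sense()['gripper_width'])
E
```

```text
46.7 [ 0.5415 -0.074   0.1893] [-0.1004  0.2484 -0.7723] 0.5915720855898621
disc 2486 ctr 0.6173634033203125 0.08311215209960937 r 27.116483688354492 ell ((617.5719604492188, 83.18246459960938), (51.54431915283203, 53.54732131958008)) px [ 89.7375 111.8875]
dash n 341 [0.6328 0.0845] ang 5.12190431697316 len 0.015544742025700995
inc [-0.0784  0.1593  0.0007] [ 0.0009  0.0045 -0.0004] rows>=3.6
0.5915720855898621
```

View pics/wrist_G.png

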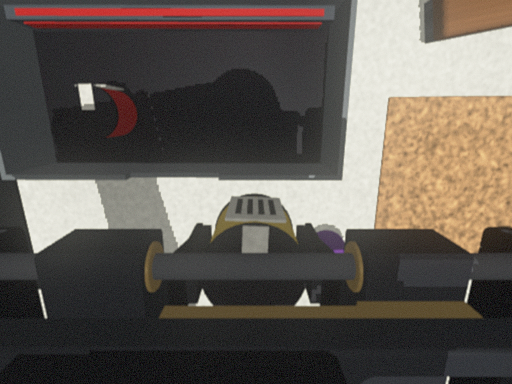

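move_arm(increments="1 -0.04 0 0 0 0 0;1 -0.078 0.01 0 0 0.002 0;1 -0.078 0.05 0 0 0.004 0;1 -0.078 0.09 0 0 0.004 0;1 -0.078 0.125 0 0 0.004 0;1 -0.078 0.15 0 0 0.004 0;1 -0.078 0.162 0 0 0.004 0;1 -0.078 0.162 0 0 0.004 0")

```text
time_s: 47.5
tcp_pos: [0.6193, -0.078, 0.0265]
ee_rot: [[-1.0, -0.002, -0.02], [0.02, -0.001, -1.0], [0.002, -1.0, 0.001]]
wrist_force: [-0.1, 0.6, -0.3]
gripper_width: 0.591
```

Run:
```python
from h import *
s=sense();print(s['tcp_pos'],s['wrist_force'],s['ee_rot'][:,1])
```

```text
[ 0.6193 -0.078   0.0265] [-0.1437  0.6081 -0.2592] [-0.0018 -0.0005 -1.    ]
```

move_arm(increments="1 0 0.0015 0 0 0 0;1 0 0.0015 0 0 0 0;0 0 0.0015 0 0 0 0;-0.5 0 0.0015 0 0 0 0;-0.5 0 0.0015 0 0 0 0;-0.5 0 0.0015 0 0 0 0;-0.5 0 0.0015 0 0 0 0;-0.5 0 0.0015 0 0 0 0")

```text
time_s: 48.3
tcp_pos: [0.6202, -0.0776, 0.0265]
ee_rot: [[-1.0, 0.002, -0.019], [0.019, -0.0, -1.0], [-0.002, -1.0, 0.0]]
wrist_force: [0.4, -0.4, 0.1]
gripper_width: 0.747
```

move_arm(increments="-0.5 0 -0.03 0 0 0 0;-0.5 0 -0.07 0 0 0 0;-0.5 0 -0.11 0 0 0 0;-0.5 0 -0.15 0 0 0 0;-0.5 0.04 -0.18 0 0 0 0;-0.5 0.08 -0.2 0 0 0 0;1 0.11 -0.2 -0.03 0 0 0;1 0.12 -0.2 -0.06 0 0 0")

```text
time_s: 49.1
tcp_pos: [0.4984, -0.0155, 0.2275]
ee_rot: [[-1.0, 0.003, -0.021], [0.021, 0.001, -1.0], [-0.003, -1.0, -0.001]]
wrist_force: [0.6, 0.7, -0.1]
gripper_width: 0.642
```

```bash
python3 snap.py H wrist side scene; python3 wtop.py wrist_H.npz .064 .62 .085;  python3 wtop.py wrist_H.npz .064 .62 -.077
python3 - <<'E'
import cv2
a=cv2.imread('pics/side_H.png')[90:384,170:360];
cv2.imwrite('pics/H1.png',cv2.resize(a,None,fx=2,fy=2,interpolation=2))
E
```

```text
49.25 [ 0.5005 -0.0143  0.227 ] [0.5769 0.9832 0.139 ] 0.5198263069097964
disc 2089 ctr 0.6176470947265625 0.08344209289550782 r 26.647781372070312 ell ((617.4969482421875, 83.62335968017578), (51.21823501586914, 52.41326141357422)) px [158.5208  71.4514]
dash n 307 [0.6324 0.0843] ang 3.329658928721794 len 0.014801875985756722
disc 2087 ctr 0.6183349609375 -0.07627825927734375 r 26.515281677246094 ell ((618.0755004882812, -76.51834106445312), (50.97698211669922, 52.01051712036133)) px [310.1724  67.6138]
dash n 310 [ 0.6327 -0.0776] ang -5.379384154728977 len 0.014409273509441526
```

View pics/wrist_H.png

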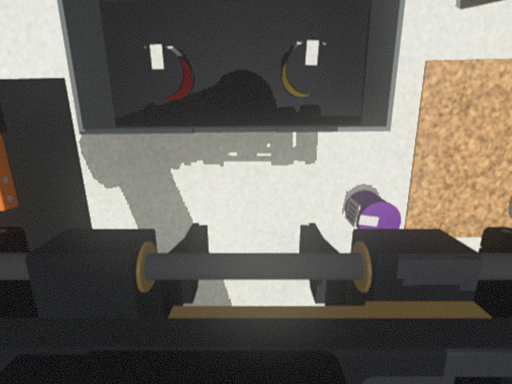

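View pics/H1.png

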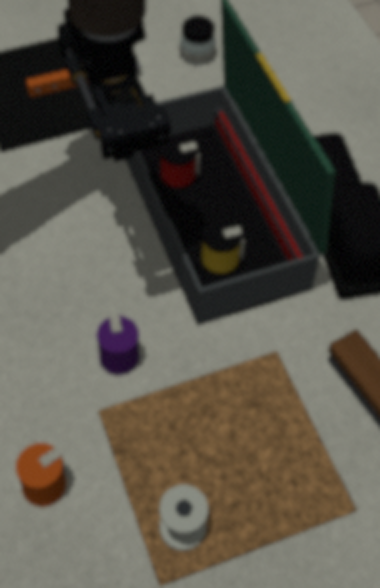

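View pics/scene_H.png

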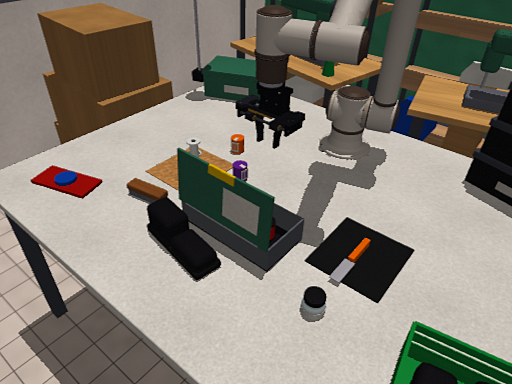

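Both spools stand with dashes within ~5° of the reader direction. Now shut: bring closed fingers behind the cover's top edge.

```bash
cat > shut.py <<'E'
from h import *
def c(th,d=.145,off=.010,lift=0):
    t=np.deg2rad(th); return np.array([.7165-d*np.cos(t)+.008*np.sin(t)+off*np.sin(t),.0045,.08+d*np.sin(t)+.008*np.cos(t)+lift])
def plan(L):
    s=sense()
    for th in L:
        print(th,c(th)); inc(c(th),down(-90.6),s)
E
python3 - <<'E'
from h import *
s=sense(); inc([.56,.0045,.335],down(-90.6),s);inc([.775,.0045,.335],down(-90.6),s);
E
```

```text
inc [-0.0595 -0.1078 -0.0198] [ 0.0004 -0.0057 -0.0027] rows>=2.5
inc [-0.2745 -0.1073 -0.0233] [ 0.0004 -0.0057 -0.0027] rows>=5.9
```

move_arm(increments="1 0 -0.04 -0.005 0 0 0;1 -0.02 -0.08 -0.01 0 0 0;1 -0.05 -0.108 -0.02 0 0 0;1 -0.09 -0.108 -0.02 0 0 0;1 -0.135 -0.108 -0.022 0 0 0;1 -0.18 -0.108 -0.023 0 0 0;1 -0.23 -0.108 -0.023 0 0 0;1 -0.2745 -0.108 -0.023 0 0 0")

```text
time_s: 50.05
tcp_pos: [0.778, 0.0011, 0.3334]
ee_rot: [[-1.0, 0.0, -0.02], [0.02, -0.001, -1.0], [-0.0, -1.0, 0.001]]
wrist_force: [1.6, 0.9, 0.4]
gripper_width: 0.005
```

```bash
python3 snap.py I scene side
python3 - <<'E'
from h import *
s=sense();print(s['joints']); inc([.775,.0045,.22],down(-90.6),s)
E
```

```text
50.15 [0.7809 0.0017 0.3228] [ 0.4493  0.6027 -2.6403] 0.008168742096675011
[ 11.907   37.8189  40.8827  -0.0589 -93.6601  76.8822]
inc [ 0.0048  0.1028 -0.0029] [-0.0013 -0.0106  0.0104] rows>=2.1
```

View pics/scene_I.png

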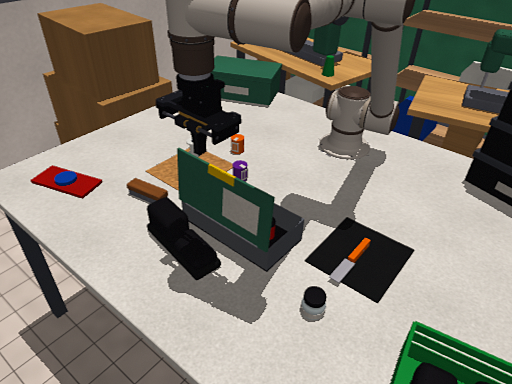

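move_arm(increments="1 0.004 0.04 -0.003 0 0 0;1 0.004 0.08 -0.003 0 0 0;1 0.004 0.103 -0.003 0 0 0;1 0.004 0.103 -0.003 0 0 0;1 0.004 0.103 -0.003 0 0 0")

```text
time_s: 50.65
tcp_pos: [0.7723, 0.0046, 0.2323]
ee_rot: [[-1.0, 0.002, -0.019], [0.019, -0.001, -1.0], [-0.002, -1.0, 0.001]]
wrist_force: [-0.5, -0.2, 1.4]
gripper_width: 0.006
```

Run:
```python
from shut import *
plan([88,84,80,75,70,65,60,55,50])
```

```text
88 [0.7294 0.0045 0.2252]
inc [0.0429 0.007  0.0009] [-0.0011 -0.0088 -0.0019] rows>=0.9
84 [0.7192 0.0045 0.225 ]
inc [0.053  0.0071 0.0011] [-0.0011 -0.0088 -0.0019] rows>=1.1
80 [0.709  0.0045 0.2242]
inc [0.0632 0.0079 0.0013] [-0.0011 -0.0088 -0.0019] rows>=1.3
75 [0.6964 0.0045 0.2221]
inc [0.0759 0.01   0.0015] [-0.0011 -0.0088 -0.0019] rows>=1.5
70 [0.6838 0.0045 0.219 ]
inc [0.0885 0.0131 0.0018] [-0.0011 -0.0088 -0.0019] rows>=1.8
65 [0.6715 0.0045 0.2148]
inc [0.1008 0.0173 0.002 ] [-0.0011 -0.0088 -0.0019] rows>=2.0
60 [0.6596 0.0045 0.2096]
inc [0.1127 0.0225 0.0022] [-0.0011 -0.0088 -0.0019] rows>=2.3
55 [0.6481 0.0045 0.2034]
inc [0.1242 0.0287 0.0024] [-0.0011 -0.0088 -0.0019] rows>=2.6
50 [0.6371 0.0045 0.1962]
inc [0.1352 0.0358 0.0026] [-0.0011 -0.0088 -0.0019] rows>=2.8
```

move_arm(increments="1 0.025 0.007 0 0 0 0;1 0.043 0.007 0.001 0 0 0;1 0.053 0.007 0.001 0 0 0;1 0.063 0.008 0.001 0 0 0;1 0.076 0.01 0.0015 0 0 0;1 0.0885 0.013 0.002 0 0 0;1 0.1 0.0173 0.002 0 0 0;1 0.1127 0.0225 0.002 0 0 0")

```text
time_s: 51.45
tcp_pos: [0.6618, 0.0057, 0.2129]
ee_rot: [[-1.0, 0.011, -0.018], [0.018, 0.001, -1.0], [-0.011, -1.0, -0.001]]
wrist_force: [1.8, -0.5, 0.3]
gripper_width: 0.006
```

```bash
python3 snap.py J scene side; python3 cov.py scene_J.npz
python3 - <<'E'
from shut import *
plan([55,50,45,40,35,30,25,20])
E
```

```text
51.55 [0.6597 0.0056 0.2121] [-0.0816 -0.6152  1.3998] 0.006541811981699203
cover slope deg 59.159884062183544 z at x=.56 0.36577845166593825 n 4466 minx 0.5615159501930467
55 [0.6481 0.0045 0.2034]
inc [0.0116 0.0087 0.0014] [ 0.0008 -0.008  -0.0062] rows>=0.3
50 [0.6371 0.0045 0.1962]
inc [0.0227 0.0157 0.0016] [ 0.0008 -0.008  -0.0062] rows>=0.6
45 [0.6267 0.0045 0.1882]
inc [0.0331 0.0237 0.0018] [ 0.0008 -0.008  -0.0062] rows>=0.8
40 [0.617  0.0045 0.1793]
inc [0.0429 0.0325 0.002 ] [ 0.0008 -0.008  -0.0062] rows>=1.1
35 [0.608  0.0045 0.1697]
inc [0.0519 0.042  0.0021] [ 0.0008 -0.008  -0.0062] rows>=1.3
30 [0.5999 0.0045 0.1594]
inc [0.0601 0.0523 0.0023] [ 0.0008 -0.008  -0.0062] rows>=1.6
25 [0.5927 0.0045 0.1485]
inc [0.0674 0.0631 0.0024] [ 0.0008 -0.008  -0.0062] rows>=1.8
20 [0.5864 0.0045 0.1371]
inc [0.0737 0.0745 0.0026] [ 0.0008 -0.008  -0.0062] rows>=2.1
```

View pics/side_J.png

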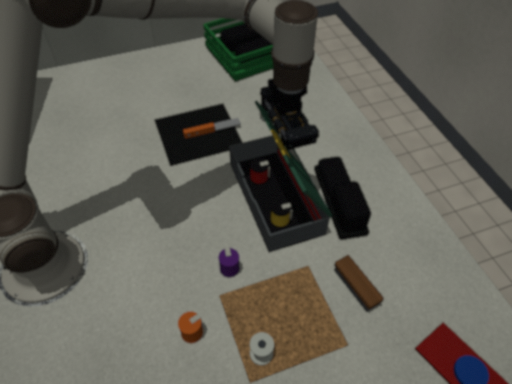

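move_arm(increments="1 0.0116 0.0087 0.001 0 0 0;1 0.0227 0.0157 0.001 0 0 0;1 0.033 0.0237 0.001 0 0 0;1 0.043 0.0325 0.001 0 0 0;1 0.052 0.042 0.002 0 0 0;1 0.06 0.052 0.002 0 0 0;1 0.0674 0.063 0.002 0 0 0;1 0.0737 0.0745 0.002 0 0 0")

```text
time_s: 52.35
tcp_pos: [0.5883, 0.0052, 0.1368]
ee_rot: [[-1.0, 0.008, -0.018], [0.018, 0.001, -1.0], [-0.008, -1.0, -0.001]]
wrist_force: [0.9, -0.5, 1.5]
gripper_width: 0.001
```

```bash
python3 snap.py K scene side; python3 cov.py scene_K.npz
python3 - <<'E'
from shut import *
plan([15,10,7,4,2,0]); s=sense(); inc(c(0)-np.array([0,0,.003]),down(-90.6),s)
E
```

```text
52.45 [0.586 0.005 0.135] [ 0.0653 -0.7944  0.703 ] -0.0003722336731039716
cover slope deg 19.031806360913528 z at x=.56 0.14362546048711072 n 3926 minx 0.559923248673763
15 [0.5811 0.0045 0.1253]
inc [0.0049 0.0097 0.0005] [-0.     -0.0084 -0.0018] rows>=0.2
10 [0.5768 0.0045 0.1131]
inc [0.0092 0.0219 0.0006] [-0.     -0.0084 -0.0018] rows>=0.5
7 [0.5748 0.0045 0.1056]
inc [0.0113 0.0294 0.0007] [-0.     -0.0084 -0.0018] rows>=0.6
4 [0.5731 0.0045 0.0981]
inc [0.0129 0.0369 0.0007] [-0.     -0.0084 -0.0018] rows>=0.8
2 [0.5722 0.0045 0.0931]
inc [0.0138 0.0419 0.0007] [-0.     -0.0084 -0.0018] rows>=0.9
0 [0.5715 0.0045 0.088 ]
inc [0.0146 0.047  0.0007] [-0.     -0.0084 -0.0018] rows>=1.0
inc [0.0146 0.05   0.0007] [-0.     -0.0084 -0.0018] rows>=1.0
```

move_arm(increments="1 0.005 0.01 0.0005 0 0 0;1 0.009 0.022 0.0005 0 0 0;1 0.011 0.029 0.0005 0 0 0;1 0.013 0.037 0.0005 0 0 0;1 0.014 0.042 0.0005 0 0 0;1 0.0145 0.046 0.0005 0 0 0;1 0.0145 0.046 0.0005 0 0 0")

```text
time_s: 53.15
tcp_pos: [0.5713, 0.0048, 0.0885]
ee_rot: [[-1.0, 0.001, -0.019], [0.019, -0.0, -1.0], [-0.001, -1.0, 0.0]]
wrist_force: [0.2, -0.3, 2.2]
gripper_width: 0.004
```

```bash
python3 snap.py L scene side; python3 cov.py scene_L.npz; python3 cov.py side_L.npz
```

```text
53.25 [0.5713 0.0048 0.0885] [0.2925 0.3726 1.8448] 0.004418006438274019
cover slope deg 0.4694594145321303 z at x=.56 0.08876779346152004 n 3145 minx 0.552014992343169
cover slope deg 4.144172783901552 z at x=.56 0.09896469190392068 n 3490 minx 0.5346482594123124
```

Nearly shut (~0.5°). Press gently 3 mm further, then retreat.

move_arm(increments="1 0 0.001 0 0 0 0;1 0 0.002 0 0 0 0;1 0 0.003 0 0 0 0;1 0 0.003 0 0 0 0;1 0 0.003 0 0 0 0")

```text
time_s: 53.75
tcp_pos: [0.5714, 0.0048, 0.0883]
ee_rot: [[-1.0, 0.003, -0.018], [0.018, -0.001, -1.0], [-0.003, -1.0, 0.001]]
wrist_force: [-5.6, 1.3, 15.1]
gripper_width: 0.005
```

move_arm(increments="1 0 -0.03 0 0 0 0;1 0 -0.08 0 0 0 0;1 0.03 -0.12 0 0 0 0;1 0.08 -0.16 0 0 0 0;1 0.12 -0.18 0 0 0 0;1 0.15 -0.18 0 0 0 0;1 0.15 -0.18 0 0 0 0")

```text
time_s: 54.45
tcp_pos: [0.4173, 0.0072, 0.2665]
ee_rot: [[-1.0, 0.003, -0.018], [0.018, 0.002, -1.0], [-0.003, -1.0, -0.002]]
wrist_force: [0.6, -0.5, -1.2]
gripper_width: 0.004
```

```bash
python3 snap.py M scene side wrist; python3 cov.py scene_M.npz
python3 - <<'E'
from h import *
z=np.load("scene_M.npz"); im,d=z['im'],z['d']; n="scene"; P=cloud(n,d); H=hsv(im); h,s,v=H[...,0],H[...,1],H[...,2]
m=(h>3)&(h<18)&(s>150)&(v>100)&(P[...,1]>.15)&(P[...,2]>.024)&(P[...,0]<.7)
print("handle",maskrect(n,m,.030),np.percentile(P[m][:,2],[5,50,95]))
m=(v>90)&(s<70)&(P[...,1]>.2)&(P[...,1]<.42)&(P[...,2]>.009)&(P[...,2]<.03)&(P[...,0]>.5)&(P[...,0]<.7)
Q=P[m]; print(m.sum(), np.polyfit(Q[:,0],Q[:,2],1),np.median(Q[:,2]))
E
```

```text
54.6 [0.4211 0.0077 0.2651] [ 0.8288 -0.4704 -0.4274] 0.0017118789001498464
cover slope deg 0.028065562097304535 z at x=.56 0.08773446430502255 n 3168 minx 0.5515576561935307
handle (((511.71478271484375, 324.69561767578125), (100.56480407714844, 18.021671295166016), 0.06803084909915924), array([358.6154, 248.5621])) [0.0259 0.0297 0.0323]
281 [0.0007 0.0175] 0.01791438305267079
```

View pics/scene_M.png

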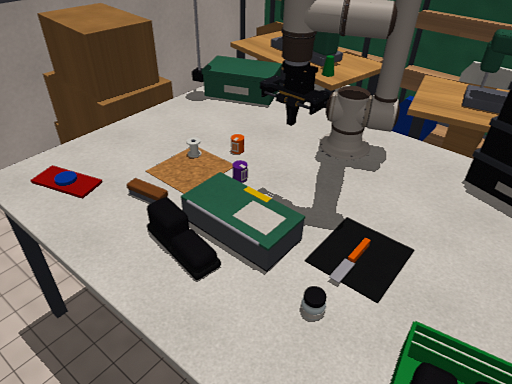

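View pics/side_M.png

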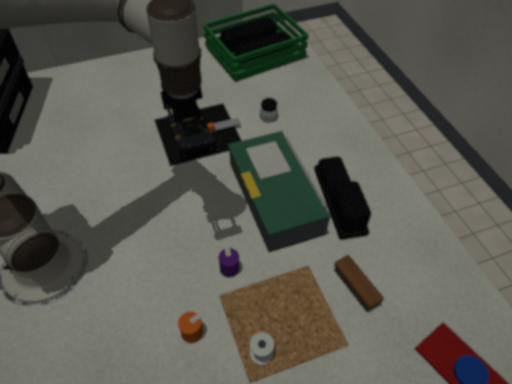

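Cover shut (slope 0.03°), blade flat on the mat (handle centre 0.512, 0.325), core upright on cork, others unmoved. Hand in.

```bash
python3 -c "
from station import r
print(r.finish_job())"
```

```text
the job is handed in; nothing more can be done
None
```

The job is handed in at about 55 s of the 210 s limit; no verdict came back, so the result rests on my own checks.

**What I did:**
- I levered the cover up with the pry blade alone, to about 0.17 rad, then swung it open with the blade to about 85°, and laid the blade back on its black mat.
- I stood the empty core on the cork mat at (0.44, −0.40).
- Only two spools were on that mat, red and yellow. I stood both in the case and shut the cover with closed fingers.

**Last checks:**
- **Cover:** shut, about 0.03° by the scene camera's depth.
- **Blade:** flat on its mat; handle top is at z 0.030, as expected for lying flat, and its centre is 12 cm inside the nearest mat edge along x.
- **Labels:** in the last look before shutting, red's dash was about +3° and yellow's about −5° off the reader direction. The limit is 17°. The spools cannot be seen once the cover is shut.
- **Shoe, jar and brush:** they look unmoved by eye in both camera views; I did not measure them.

**What went wrong or disagreed:**
- My first blade grasp lifted before the fingers had closed, so I repeated it.
- The blade slipped about 15° in the grip during the levering. I worked around that by changing how the blade bore on the cover.
- A steep blade pitch ran into a joint limit, so I finished the swing at a shallower pitch.
- The side camera's tilt fit read about 4° just before the last press on the cover, against the scene camera's 0.5°. I trusted the scene camera, and did not rerun the side fit after the press.

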